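# Load the test bin with beads

### The arm

A 6-joint arm with a two-finger parallel gripper is mounted at the origin on the work surface. World frame = base frame: x ahead of the robot, y to its left, z up, the work surface at z = 0. Lengths are in mm, angles in rad, forces in N, time in s.
With the tool pointing down it reaches from about 375 to 750 mm from the base axis. Payload 9 kg.
Tool frame: the origin (TCP) lies on the mounting face of the last link; the fingertips stand 173 mm ahead of it and the grasp point (between the pads) lies 155 mm ahead of it; z points along the fingers, y is the line along which they close (so a half turn about z gives the same grasp; the last joint's range is limited). The gripper opens to 85 mm and grips with 20 to 120 N. Pads are 22 mm wide; open, the fingers measure 114 mm over their backs; the gripper's body (76 mm by 85 mm) begins 54 mm behind the grasp point. The pads swing forward as they close: fully open they stand 13 mm farther back than shut.
Start: joints at [0.956, 0.104, 0.097, 1.564, 0, 1.353], TCP at [231.879, 553.398, 404.731] pointing down, gripper open.
Joint ranges: [-2.99, 2.99], [-0.84, 1.86], [-1.1, 1.16], [-1.84, 2.11], [-1.51, 1.56], [-3.14, 3.14]. Speed limits (rad/s): [2.22, 2.22, 2.57, 3.14, 3.14, 3.14].

### API

Orientations are given as a unit quaternion [w, x, y, z].
In Python, from plant import ctrl gives the robot as it stands. The module is installed in compiled form; this text tells all that it offers.
- The arm moves only by the tool send_rows, never from a script. Its argument "targets" is a list of rows, each an object with "slide": the shift along the world's x, y, z in m, a list of three; "angular": the turn, a rotation vector about the world's x, y, z in rad, a list of three; "jaw": the finger opening in m, from 0 to 0.0854. In form: [{"slide": [dx, dy, dz], "angular": [rx, ry, rz], "jaw": jaw}, ...]. A call has 1 to 20 rows; each row shifts and turns the commanded pose from where the row before left it; what a row does not reach is not made up. A row lasts 1/10 s, in which the tool goes at most 50 mm and 8.59 degrees, less where a joint would pass 70% of its speed; a pose out of reach is approached as far as the arm can. A call is refused whole if a number of a shift passes 0.05 or a number of a turn 0.15, either way. A call with a gripper value outside its range is refused whole. The fingers move at their own pace and stop on an object; "newtons" is the grip in N (left out, the last holds). Time passes only in rows, so rows that do not move let the fingers close. It gives the time, the measured TCP pose, the force, the opening and the grip force at its end, in the units of the state.
- ctrl.state(): the state, without advancing time (a new reading comes with each control period).
- ctrl.get_image(name): name is "scene" or "side" or "wrist"; returns the picture (400x640x3 uint8, red, green, blue); there is no depth.
- ctrl.get_calibration(name): a dict with "K" (3x3 intrinsics, pixels), "rvec" (rotation vector, rad) and "tvec" (3), from world to camera coordinates, as OpenCV has them. Camera axes: x right, y down, z forward; pixel columns grow to the right and rows downward; lengths in mm; the calibration is good to about 2 mm. A picture is of the moment at which its call begins: read the wrist's pose just before it. get_calibration takes no time and is no camera call; for the wrist camera it gives the pose at the moment of the call.
- ctrl.finish_job(): hands the job in; it is judged then, once.
The state is a dict: "time_s": time; "joints": joint angles; "dq": joint speeds; "tau": joint torques, N m; "eef_pos": TCP position; "tool_rot": TCP orientation; "ft_force": force on the tool from outside, world axes, zero at the start; "ft_torque": the same for the moment, N m; "gripper_width": opening from 0.0 (shut) to 1.0 (fully open); "grip_force": force on a finger pad.
Only numpy, scipy, OpenCV 4.12 (cv2) and the standard library are available. Lean on these libraries where they do the work, as an engineer would, in place of code of your own. Each camera call takes 0.05 s, during which the arm holds its last target. There are 200 camera calls.

### The job

Pick up the scoop from the red board, scoop beads out of the white tray with it and tip at least three of them into the open blue bin, without touching a bead with the gripper; then press the bin's yellow cover down until its catch holds it fully shut. Lay the scoop back flat on the red board, leave every bead either in the bin or in the tray, and do not knock or shift the mugs and other things standing about.

Things in the scene. Friction and masses are not known exactly. Their poses are not given: they have to be found in the camera images.
- tray: white open tray, fixed to the bench. Floor 220 x 106 mm inside, 4 mm above the bench. Walls end 44 mm above the bench and flare outward (end walls 35 degrees, long walls 15), rim about 290 x 140 mm. Origin: centre of the underside; x runs along the length. The beads start in the +x half; the 95 mm next to the -x end start empty
- bead0: orange glossy barrel-shaped bead, 24 mm across and 18 mm high with flat ends, 12 g; starts standing on a flat end on the tray's floor. Origin: its middle (9 mm above the floor at the start)
- bead1: green glossy barrel-shaped bead, 24 mm across and 18 mm high with flat ends, 12 g; starts standing on a flat end on the tray's floor. Origin: its middle (9 mm above the floor at the start)
- bead2: orange glossy barrel-shaped bead, 24 mm across and 18 mm high with flat ends, 12 g; starts standing on a flat end on the tray's floor. Origin: its middle (9 mm above the floor at the start)
- bead3: green glossy barrel-shaped bead, 24 mm across and 18 mm high with flat ends, 12 g; starts standing on a flat end on the tray's floor. Origin: its middle (9 mm above the floor at the start)
- bead4: orange glossy barrel-shaped bead, 24 mm across and 18 mm high with flat ends, 12 g; starts standing on a flat end on the tray's floor. Origin: its middle (9 mm above the floor at the start)
- bead5: green glossy barrel-shaped bead, 24 mm across and 18 mm high with flat ends, 12 g; starts standing on a flat end on the tray's floor. Origin: its middle (9 mm above the floor at the start)
- scoop: hand scoop, 160 g, flat on the red board: aluminium pan 85 long, 90 mm wide, 1.5 mm thick, back and side walls 24 mm high (11 mm for the front 22 mm), front open. Origin: underside of the pan, its middle; x out of the open front, z up. A black flat-sided handle, 16 mm wide (along y), 18 mm thick, rises backward from the back wall at 35 degrees for 100 mm
- scoop_grip (a point): point on the scoop's handle where it is well gripped across its 16 mm width, 98 mm behind and 59 mm above the scoop's origin; axes as the scoop's
- scoop_lip (a point): middle of the scoop's front edge, on the underside, 42.5 mm ahead of the scoop's origin; axes as the scoop's
- board: red chopping board with a white strip, 190 x 150 x 8 mm, fixed flat on the bench; the scoop's place. Origin: centre of the underside; x along the 190 mm side, the scoop starts with its mouth roughly towards +x
- bin: blue open square bin, fixed to the bench, 118 x 118 mm outside, 66 mm high, walls and floor 5 mm. Origin: centre of the underside; the cover is hinged along the +x rim and the snap catch is in the middle of the -x side
- cover (a joint): angle of the bin's yellow cover, rad: 0 = shut and level on the rim, about 1.57 = upright at the +x rim. A plate 128 mm long from the hinge, 118 mm wide, 5 mm thick; a weak spring pushes it open, and a catch at its free edge resists over the last 0.1 rad (about 8 N at the edge), then holds it shut
- cover_hinge (a point): middle of the cover's hinge line, 59 mm to +x of the bin's centre and 66.5 mm above the bench; the axes turn with the cover and equal the bin's when shut; the line runs along y
- cover_edge (a point): point on the cover's outer face, 108 mm from the hinge line, 10 mm short of the bin's front wall: a good place to press; axes turn with the cover
- mug_teal: teal ceramic mug standing upright, about 78 mm across and 85 mm high, handle to its own +y; a bystander. Origin: centre of its underside
- mug_pink: pink ceramic mug standing upright, about 80 mm across and 95 mm high, handle to its own +y; a bystander. Origin: centre of its underside
- mug_red: red ceramic mug standing upright, about 76 mm across and 80 mm high, handle to its own +y; a bystander. Origin: centre of its underside
- tape: roll of brown tape lying flat, 90 mm across, 24 mm high; a bystander. Origin: centre of its underside
- case: small grey case lying flat, 50 x 80 x 30 mm; a bystander. Origin: centre of its underside
- bottle: white bottle with a green cap, 60 mm across, 180 mm high, standing; a bystander. Origin: centre of its underside
Not all that is in view belongs to the job. What is shaped like the scoop but orange is not meant.

How it is judged:
By the outcome, as a careful person would: the job done as asked, in the order asked, and still so for the second after the job is handed in, with the robot touching nothing.
It also fails if it takes over 72 s, if anything falls off the work surface, if the arm or the gripper's body presses on something with over 40 N, if the wrist force passes 120 N, or if a joint passes its speed limit or range.

## Working session

There is one attempt and no reset: what is moved stays moved. The work goes in short steps, Python scripts to look and compute and a tool call to move; the robot and the scene stay as the last step left them, time stands still between calls to the robot, and variables do not carry over. Pictures are saved under pics/ and viewed, at most 10 in all, crops included, and the job is handed in when it is done.

Besides the shell and the picture viewer there is one more tool, called after "Call:" by a JSON object that holds its "op" and its "data". send_rows: Moves the arm, as the interface text tells. Its arguments: {"type":"object","properties":{"targets":{"type":"array"},"newtons":{"type":"number"}},"required":["targets"]}

```bash
mkdir -p pics; ls
cat > h.py <<'E'
import numpy as np, cv2
from plant import ctrl
from scipy.spatial.transform import Rotation as R
def snap(n,f):
    im=ctrl.get_image(n); cv2.imwrite('pics/'+f,im[:,:,::-1]); return im
def cal(n):
    c=ctrl.get_calibration(n); Rm=cv2.Rodrigues(np.array(c['rvec'],float))[0]; return np.array(c['K']),Rm,np.array(c['tvec'],float).ravel()
def back(n,pts,z):
    K,Rm,t=cal(n); C=-Rm.T@t; o=[]
    for (u,v) in pts:
        d=Rm.T@np.linalg.inv(K)@[u,v,1]; o.append(C+d*(z-C[2])/d[2])
    return np.array(o)
def proj(n,P):
    K,Rm,t=cal(n); q=(Rm@np.atleast_2d(P).T).T+t; q=(K@q.T).T; return q[:,:2]/q[:,2:]
E
python3 - <<'E'
from h import *
for n in ['scene','side','wrist']:
    snap(n,n+'0.png'); K,Rm,t=cal(n); print(n,K[0,0],(-Rm.T@t).round(),Rm[2].round(2))
im=np.vstack([cv2.imread('pics/%s0.png'%n) for n in ['scene']])
print(ctrl.state())
E
```

```text
pics
scene 407.8687807832937 [1236. -495.  986.] [-0.55  0.41 -0.72]
side 395.42419865960807 [ 160. -935.  676.] [ 0.32  0.81 -0.5 ]
wrist 331.9571201360946 [162. 583. 374.] [ 0.27 -0.12 -0.96]
{'time_s': 0.15, 'joints': array([9.56302779e-01, 1.04549334e-01, 9.66703208e-02, 1.56390966e+00,
       6.52027352e-06, 1.35310634e+00]), 'dq': array([ 0.00124959, -0.00140656,  0.00145026,  0.00153426, -0.00062663,
       -0.00157983]), 'tau': array([ 3.97447016e-03, -5.57353878e+01,  5.04007888e+01,  1.25739654e-02,
       -2.52350019e-04, -2.44774078e-06]), 'eef_pos': array([231.82079054, 553.31976239, 404.1207021 ]), 'tool_rot': array([-2.03529392e-04,  1.97102696e-01,  9.80382722e-01, -4.52519311e-04]), 'ft_force': array([-0.30676167,  0.15432674,  0.69374592]), 'ft_torque': array([-0.06532914, -0.03443099, -0.0448073 ]), 'grip_force': 0.0, 'gripper_width': 0.9990378192920693}
```

View pics/scene0.png

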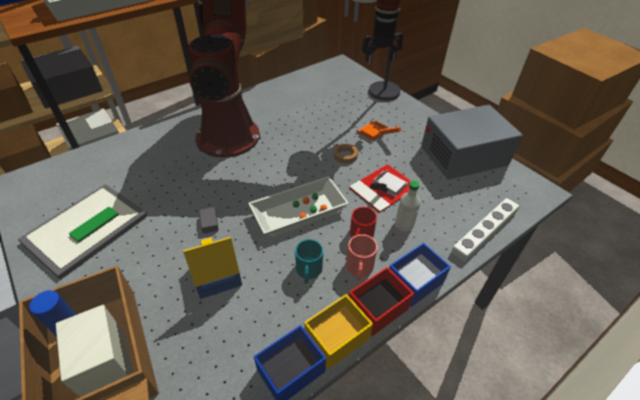

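View pics/side0.png

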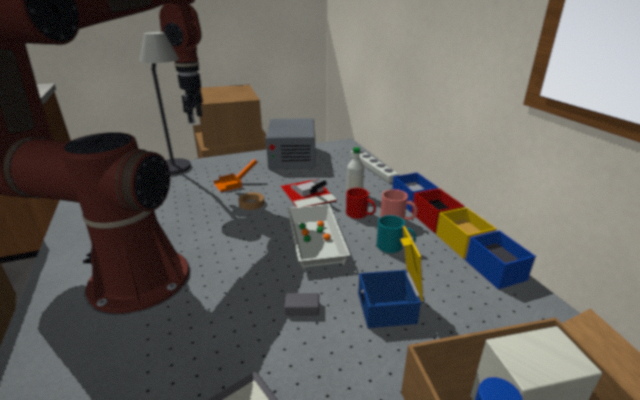

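The scene view shows the tray at about (298,205), the red board at (382,187), the bin at (213,268), and mugs at (308,258), (362,255) and (363,222). There are two scoop shapes: an orange one at (378,130), and an aluminium one with a black handle at (388,183) on the red board. The aluminium one fits the description. I'll confirm it in an enlarged crop.

Run:
```python
from h import *
a=cv2.imread('pics/scene0.png')[150:260,235:435]; b=cv2.imread('pics/side0.png')[170:280,265:365]
a=cv2.resize(a,None,fx=4,fy=4,interpolation=cv2.INTER_CUBIC)
cv2.imwrite('pics/c1.png',a)
c=cv2.imread('pics/side0.png')[170:335,270:440]
cv2.imwrite('pics/c2.png',cv2.resize(c,None,fx=3.6,fy=3.6,interpolation=cv2.INTER_CUBIC))
```

```text
(no output)
```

View pics/c1.png

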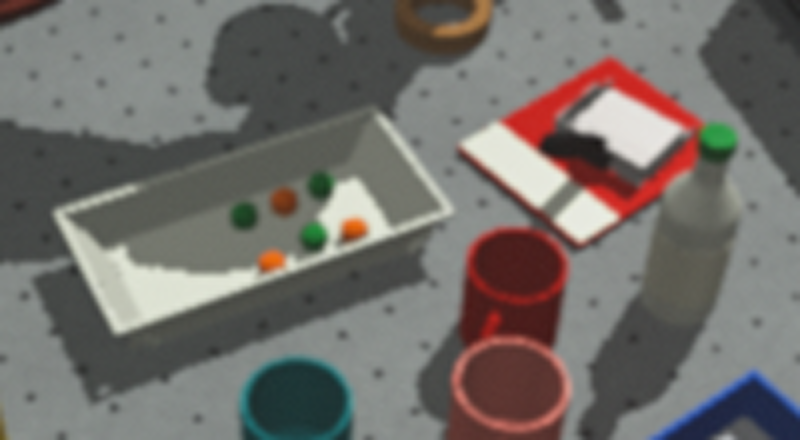

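View pics/c2.png

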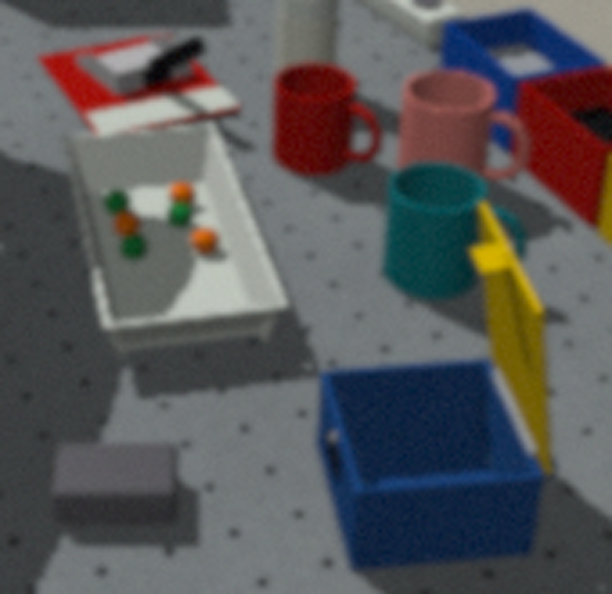

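The crop confirms an aluminium pan with a black handle lying on the red board beside the white strip, mouth away from the strip. Next I'll turn the pixels into positions.

Run:
```python
from h import *
np.set_printoptions(suppress=True,precision=1)
s=lambda L:[(235+u/4,150+v/4) for u,v in L]
q=lambda L:[(270+u/3.6,170+v/3.6) for u,v in L]
def sh(t,n,L,z): print(t,back(n,L,z)[:,:2].tolist().__repr__() if 0 else back(n,L,z)[:,:2].round(1).tolist())
sh('tray rim sc','scene',s([(55,212),(118,333),(452,212),(375,108)]),44)
sh('tray rim sd','side',q([(70,135),(107,330),(287,305),(210,125)]),44)
sh('board sc','scene',s([(458,147),(580,247),(612,58)]),8)
sh('board sd','side',q([(95,132),(240,108),(40,58)]),8)
sh('bin rim sd','side',q([(321,373),(352,478),(545,470),(490,362)]),66)
sh('beads sc','scene',s([(245,215),(284,201),(320,185),(313,236),(354,229),(272,261)]),13)
sh('beads sd','side',q([(134,245),(125,224),(117,201),(180,213),(181,192),(204,240)]),13)
sh('handle tip sd z69','side',q([(203,42),(150,78)]),69)
sh('handle tip sc z69','scene',s([(545,143),(605,155)]),69)
sh('pan sc z10','scene',s([(605,85),(700,130),(640,180),(555,125)]),32)
# mugs: rim centres
sh('red top','scene',s([(518,265)]),80); sh('pink top','scene',s([(511,388)]),95); sh('teal top','scene',s([(297,400)]),85)
sh('red side','side',q([(315,85)]),80);sh('pink side','side',q([(449,97)]),95);sh('teal side','side',q([(437,190)]),85)
sh('cap sc','scene',s([(718,135)]),175); sh('case','side',q([(115,460)]),30); sh('tape','scene',s([(444,8)]),24)
```

```text
tray rim sc [[399.4, -129.9], [534.4, -154.3], [584.7, 125.3], [452.7, 150.0]]
tray rim sd [[455.0, 147.1], [397.5, -138.3], [531.8, -157.7], [579.5, 118.9]]
board sc [[503.5, 202.4], [651.0, 208.1], [496.5, 390.0]]
board sd [[495.8, 205.7], [643.6, 200.3], [489.7, 377.8]]
bin rim sd [[508.7, -263.0], [483.0, -360.8], [597.0, -397.7], [620.9, -294.0]]
beads sc [[466.1, 6.2], [471.9, 41.3], [474.5, 76.4], [517.7, 37.5], [531.1, 69.0], [520.3, -5.0]]
beads sd [[465.7, 2.7], [468.9, 35.7], [474.1, 73.0], [518.7, 35.0], [531.5, 66.8], [522.7, -11.3]]
handle tip sd z69 [[617.8, 234.8], [543.8, 180.9]]
handle tip sc z69 [[586.9, 218.7], [625.6, 248.5]]
pan sc z10 [[537.2, 338.6], [626.2, 364.8], [639.4, 281.6], [549.3, 269.2]]
red top [[680.3, 106.7]]
pink top [[771.5, 18.6]]
teal top [[687.6, -101.1]]
red side [[671.8, 94.0]]
pink side [[758.3, 5.7]]
teal side [[680.9, -112.0]]
cap sc [[729.0, 242.5]]
case [[364.5, -255.4]]
tape [[366.4, 298.2]]
```

Call:
{"op": "send_rows", "data": {"targets": [{"slide": [0.024,-0.021,0],"angular": [0,0,0.137],"jaw": 0.0854},{"slide": [0.024,-0.021,0],"angular": [0,0,0.137],"jaw": 0.0854},{"slide": [0.024,-0.021,0],"angular": [0,0,0.137],"jaw": 0.0854},{"slide": [0.024,-0.021,0],"angular": [0,0,0.137],"jaw": 0.0854},{"slide": [0.024,-0.021,0],"angular": [0,0,0.137],"jaw": 0.0854},{"slide": [0.024,-0.021,0],"angular": [0,0,0.137],"jaw": 0.0854},{"slide": [0.024,-0.021,0],"angular": [0,0,0.137],"jaw": 0.0854},{"slide": [0.024,-0.021,0],"angular": [0,0,0.137],"jaw": 0.0854},{"slide": [0.024,-0.021,0],"angular": [0,0,0.137],"jaw": 0.0854},{"slide": [0.024,-0.021,0],"angular": [0,0,0.137],"jaw": 0.0854},{"slide": [0.024,-0.021,0],"angular": [0,0,0.137],"jaw": 0.0854},{"slide": [0.024,-0.021,0],"angular": [0,0,0.137],"jaw": 0.0854},{"slide": [0.024,-0.021,0],"angular": [0,0,0.137],"jaw": 0.0854},{"slide": [0.024,-0.021,0],"angular": [0,0,0.137],"jaw": 0.0854},{"slide": [0.024,-0.021,0],"angular": [0,0,0.137],"jaw": 0.0854},{"slide": [0,0,0],"angular": [0,0,0],"jaw": 0.0854},{"slide": [0,0,0],"angular": [0,0,0],"jaw": 0.0854}]}}

```text
time_s: 1.85
eef_pos: [592.1, 238.0, 404.1]
tool_rot: [0.0, 0.736, -0.677, -0.0]
ft_force: [-0.2, 0.3, -0.1]
gripper_width: 1.0
grip_force: 0.0
```

Run:
```python
from h import *
s=ctrl.state(); print(s['time_s'],s['eef_pos'],s['tool_rot'],s['joints'])
im=snap('wrist','w1.png'); np.savez('w1.npz',*cal('wrist'))
cv2.imwrite('pics/w1b.png',cv2.resize(im[:,:,::-1],(800,500),interpolation=cv2.INTER_CUBIC))
```

```text
1.85 [592.05094201 237.97420366 404.12906319] [ 4.49313544e-04  7.36301979e-01 -6.76652772e-01 -4.68443385e-04] [ 1.77613433e-01  2.23802844e-01  2.27865198e-01  1.57614105e+00
  2.02034713e-04 -1.47756479e+00]
```

View pics/w1b.png

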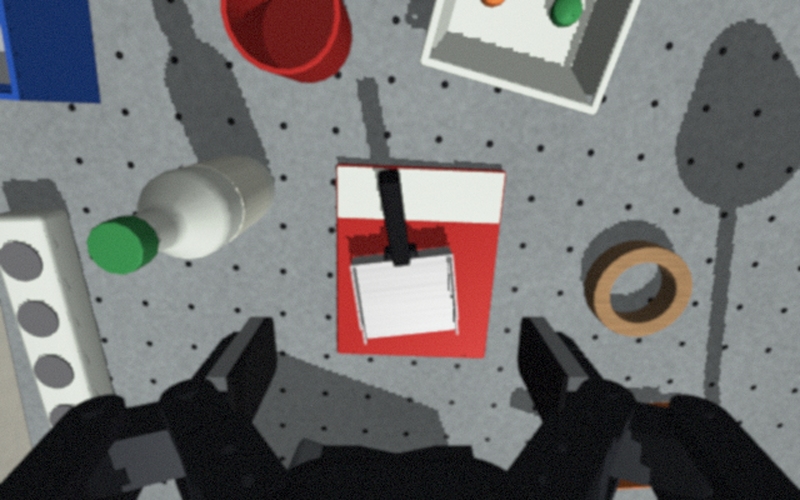

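The wrist view shows the scoop on the board: lip from (366,342) to (457,332), handle tip at (389,172), root at (403,258). I'll fit its pose.

Run:
```python
from h import *
from scipy.optimize import least_squares
np.set_printoptions(suppress=True,precision=2)
z=np.load('w1.npz');K,Rm,t=[z[k] for k in z.files]
def pj(P): q=(Rm@P.T).T+t; q=(K@q.T).T; return q[:,:2]/q[:,2:]
M=np.array([[42.5,45,1],[42.5,-45,1],[-42.5,45,24],[-42.5,-45,24],[-124.5,0,80.]])
px=np.array([[457,333],[366,343],[452,254],[351,266],[389,174]])*.8
def W(p): c,s=np.cos(p[2]),np.sin(p[2]); return np.c_[p[0]+c*M[:,0]-s*M[:,1],p[1]+s*M[:,0]+c*M[:,1],M[:,2]+8]
for flip in (0,1):
    pp=px[[1,0,3,2,4]] if flip else px
    r=least_squares(lambda p:(pj(W(p))-pp).ravel(),[588,310,1.65]); print(flip,r.x,r.cost,r.fun.reshape(-1,2))
    c,s=np.cos(r.x[2]),np.sin(r.x[2]); print('grip',r.x[0]-98*c,r.x[1]-98*s)
C=-Rm.T@t
def bk(u,v,zz): d=Rm.T@np.linalg.inv(K)@[u*.8,v*.8,1]; return (C+d*(zz-C[2])/d[2])[:2]
for p in [(338,167),(504,171),(485,357),(338,353)]: print('board',bk(*p,8))
for p in [(597,112),(424,62)]: print('tray',bk(*p,44))
print('red rim',bk(285,15,80))
```

```text
0 [573.95 326.89   1.77] 15.82136026343502 [[-0.45 -3.12]
 [-0.1  -3.48]
 [ 0.68  1.25]
 [-0.28  0.75]
 [ 0.06  2.62]]
grip 593.7277580836551 230.90438210751984
1 [573.97 329.33   1.77] 12032.863683788928 [[ 72.06  -9.35]
 [-73.06   6.24]
 [ 81.19  -6.23]
 [-81.21  12.41]
 [ -0.14   5.44]]
grip 593.7166606740659 233.34197553678598
board [644.59 211.47]
board [499.45 202.46]
board [488.29 388.81]
board [636.37 396.82]
tray [445.99 148.52]
tray [580.53 125.02]
red rim [673.1  109.47]
```

Call:
{"op": "send_rows", "data": {"targets": [{"slide": [0.004,-0.02,-0.022],"angular": [0,0,0.058],"jaw": 0.06},{"slide": [0.004,-0.02,-0.022],"angular": [0,0,0.057],"jaw": 0.06},{"slide": [0.004,-0.02,-0.022],"angular": [0.128,0.026,0],"jaw": 0.06},{"slide": [0.004,-0.02,-0.022],"angular": [0.128,0.026,0],"jaw": 0.06},{"slide": [0.004,-0.02,-0.022],"angular": [0.128,0.026,0],"jaw": 0.06},{"slide": [0.005,-0.022,-0.024],"angular": [0.129,0.026,0],"jaw": 0.06},{"slide": [0,0,0],"angular": [0,0,0],"jaw": 0.06},{"slide": [0,0,0],"angular": [0,0,0],"jaw": 0.06}]}}

```text
time_s: 2.7
eef_pos: [616.4, 116.9, 270.6]
tool_rot: [-0.163, 0.748, -0.611, -0.2]
ft_force: [-0.6, 0.7, -1.0]
gripper_width: 0.702
grip_force: 0.0
```

```bash
cat >> h.py <<'E'
def tool():
    s=ctrl.state(); q=s['tool_rot']; return s,np.array(s['eef_pos']),R.from_quat(np.r_[q[1:],q[0]]).as_matrix()
E
python3 - <<'E'
from h import *
s,p,A=tool(); print(s['time_s'],p.round(1),s['joints'].round(2),s['gripper_width']); print(A.round(3)); d=np.array([593.7,230.9,67])-p-157*A[:,2]; print('move',d.round(1))
im=snap('wrist','w2.png'); cv2.imwrite('pics/w2b.png',cv2.resize(im[100:400,120:520,::-1],(800,600)))
print(proj('wrist',[[593.7,230.9,67]])*2-[240,200])
E
```

```text
2.7 [616.4 116.9 270.6] [-0.12  0.3   0.04  1.49  0.49 -1.94] 0.7016950978789501
[[ 0.173 -0.98  -0.101]
 [-0.849 -0.2    0.488]
 [-0.499  0.001 -0.867]]
move [ -7.   37.3 -67.5]
[[393.76365506 218.43124642]]
```

View pics/w2b.png

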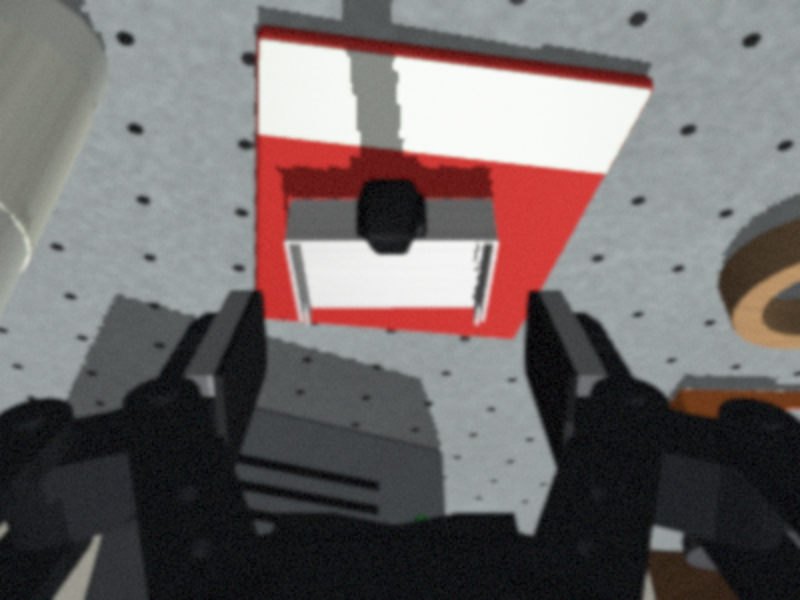

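The view looks straight along the handle, whose end is at (390,213). The fingers straddle it squarely. I'll advance and grip.

Call:
{"op": "send_rows", "data": {"targets": [{"slide": [-0.001,0.0065,-0.0115],"angular": [0,0,0],"jaw": 0.06},{"slide": [-0.0012,0.0062,-0.0112],"angular": [0,0,0],"jaw": 0.06},{"slide": [-0.0012,0.0062,-0.0112],"angular": [0,0,0],"jaw": 0.06},{"slide": [-0.0012,0.0062,-0.0112],"angular": [0,0,0],"jaw": 0.06},{"slide": [-0.0012,0.0062,-0.0112],"angular": [0,0,0],"jaw": 0.06},{"slide": [-0.0012,0.006,-0.0112],"angular": [0,0,0],"jaw": 0.06},{"slide": [0,0,0],"angular": [0,0,0],"jaw": 0.0},{"slide": [0,0,0],"angular": [0,0,0],"jaw": 0.0},{"slide": [0,0,0],"angular": [0,0,0],"jaw": 0.0},{"slide": [0,0,0],"angular": [0,0,0],"jaw": 0.0},{"slide": [0,0,0],"angular": [0,0,0],"jaw": 0.0},{"slide": [0,0,0],"angular": [0,0,0],"jaw": 0.0}], "newtons": 90}}

```text
time_s: 3.95
eef_pos: [610.3, 153.4, 204.0]
tool_rot: [-0.164, 0.749, -0.611, -0.2]
ft_force: [0.9, -2.5, 3.6]
gripper_width: 0.173
grip_force: 87.8
```

```bash
python3 - <<'E'
import numpy as np
from h import *
s,p,A=tool()
yx=np.arctan2(A[1,1],A[0,1])-np.pi/2
S=R.from_euler('z',yx).as_matrix(); o=np.array([573.9,328,8.])
np.savez('g.npz',Rts=A.T@S,pts=A.T@(o-p),p0=p,A0=A); print(np.degrees(yx)%360)
E
cat >> h.py <<'E'
TC=np.array([491.5,-5.,0]); TY=np.radians(79.5)
def tr(u,v,z): c,s=np.cos(TY),np.sin(TY); return TC+[c*u-s*v,s*u+c*v,z]
def lipnow():
    g=np.load('g.npz'); s,p,A=tool(); S=A@g['Rts']; return p+A@g['pts']+S@[42.5,0,0],S
def plan(lip,yaw,pitch,n=1,cur=None):
    "pitch>0 lip down (deg); prints slide (m) and rotvec from cur (p,A)"
    g=np.load('g.npz'); s,p,A=tool(); 
    if cur is not None: p,A=cur
    S=R.from_euler('zy',[yaw,pitch],degrees=True).as_matrix()
    A2=S@g['Rts'].T; p2=lip-S@[42.5,0,0]-A2@g['pts']
    rv=R.from_matrix(A2@A.T).as_rotvec()
    print('slide',((p2-p)/1000).round(4),'rot',rv.round(3),'| per row',((p2-p)/1000/n).round(4),(rv/n).round(4),'TCP',p2.round(0)); return p2,A2
E
python3 - <<'E'
from h import *
l,S=lipnow(); print(l)
c=plan(l+[0,0,95],101.5,0,4)
c=plan(tr(-24,0,90),79.5,12,12,c)
c=plan(tr(-24,0,15),79.5,12,6,c)
E
```

```text
101.55243342510306
[565.38875386 369.63902844   8.        ]
slide [-0.0002 -0.      0.095 ] rot [-0.     0.    -0.001] | per row [-0.     -0.      0.0237] [-0.      0.     -0.0002] TCP [610. 153. 299.]
slide [-0.1209 -0.3992 -0.0091] rot [-0.04   0.207 -0.383] | per row [-0.0101 -0.0333 -0.0008] [-0.0034  0.0172 -0.0319] TCP [ 489. -246.  290.]
slide [ 0.     0.    -0.075] rot [0. 0. 0.] | per row [ 0.      0.     -0.0125] [0. 0. 0.] TCP [ 489. -246.  215.]
```

```bash
sed -i "s/'zy'/'ZY'/" h.py
python3 - <<'E'
from h import *
l,S=lipnow()
c=plan(l+[0,0,95],101.5,0,4)
c=plan(tr(-24,0,90),79.5,12,12,c)
c=plan(tr(-24,0,15),79.5,12,6,c)
E
```

```text
slide [-0.0002 -0.      0.095 ] rot [-0.     0.    -0.001] | per row [-0.     -0.      0.0237] [-0.      0.     -0.0002] TCP [610. 153. 299.]
slide [-0.1542 -0.3544  0.0286] rot [-0.211 -0.002 -0.383] | per row [-0.0129 -0.0295  0.0024] [-0.0176 -0.0002 -0.0319] TCP [ 456. -201.  328.]
slide [ 0.     0.    -0.075] rot [0. 0. 0.] | per row [ 0.      0.     -0.0125] [0. 0. 0.] TCP [ 456. -201.  253.]
```

Call:
{"op": "send_rows", "data": {"targets": [{"slide": [0,0,0.018],"angular": [0,0,0],"jaw": 0.0},{"slide": [0,0,0.025],"angular": [0,0,0],"jaw": 0.0},{"slide": [0,0,0.027],"angular": [0,0,0],"jaw": 0.0},{"slide": [0,0,0.025],"angular": [0,0,0],"jaw": 0.0},{"slide": [-0.0128,-0.0295,0.0024],"angular": [-0.0176,0,-0.032],"jaw": 0.0},{"slide": [-0.0128,-0.0295,0.0024],"angular": [-0.0176,0,-0.032],"jaw": 0.0},{"slide": [-0.0128,-0.0295,0.0024],"angular": [-0.0176,0,-0.032],"jaw": 0.0},{"slide": [-0.0128,-0.0295,0.0024],"angular": [-0.0176,0,-0.032],"jaw": 0.0},{"slide": [-0.0128,-0.0295,0.0024],"angular": [-0.0176,0,-0.032],"jaw": 0.0},{"slide": [-0.0128,-0.0295,0.0024],"angular": [-0.0176,0,-0.032],"jaw": 0.0},{"slide": [-0.0128,-0.0295,0.0024],"angular": [-0.0176,0,-0.032],"jaw": 0.0},{"slide": [-0.0128,-0.0295,0.0024],"angular": [-0.0176,0,-0.032],"jaw": 0.0},{"slide": [-0.0128,-0.0295,0.0024],"angular": [-0.0176,0,-0.032],"jaw": 0.0},{"slide": [-0.0128,-0.0295,0.0024],"angular": [-0.0176,0,-0.032],"jaw": 0.0},{"slide": [-0.0128,-0.0295,0.0024],"angular": [-0.0176,0,-0.032],"jaw": 0.0},{"slide": [-0.0128,-0.0295,0.0024],"angular": [-0.0176,0,-0.032],"jaw": 0.0},{"slide": [0,0,0],"angular": [0,0,0],"jaw": 0.0},{"slide": [0,0,0],"angular": [0,0,0],"jaw": 0.0}]}}

```text
time_s: 5.75
eef_pos: [456.0, -200.7, 326.9]
tool_rot: [0.12, -0.631, 0.76, 0.1]
ft_force: [0.8, 0.3, -2.0]
gripper_width: 0.174
grip_force: 88.2
```

Run:
```python
from h import *
np.set_printoptions(suppress=True,precision=1)
l,S=lipnow(); s=ctrl.state(); print(s['time_s'],l,s['ft_force'])
plan(tr(-24,0,15),79.5,12)
K=[[42.5,45,0],[42.5,-45,0],[-42.5,45,24],[-42.5,-45,24]]
P=np.array([l+S@(np.array(k)-[42.5,0,0]) for k in K]); 
T=np.array([tr(a,b,z) for a,b,z in [(145,70,44),(145,-70,44),(-145,-70,44),(-145,70,44),(-110,53,4),(-110,-53,4),(110,53,4),(110,-53,4)]])
out=[]
for n,(x0,y0,w,h) in {'scene':(230,140,140,105),'wrist':(0,0,640,400)}.items():
    im=snap(n,n+'3.png').copy()
    k=4.2 if n=='scene' else 1
    c=cv2.resize(im[y0:y0+h,x0:x0+w],None,fx=k,fy=k,interpolation=cv2.INTER_CUBIC)
    for Q,col in ((P,(255,0,255)),(T,(0,255,255))):
        for q in proj(n,Q): cv2.circle(c,tuple(int(v) for v in ((q-[x0,y0])*k)),2,col,-1)
    out.append(c)
a=cv2.resize(out[0],(400,300)); b=cv2.resize(out[1],(480,300))
c=np.zeros((600,800,3),np.uint8); c[:300,:400]=a; c[300:,:480]=b
c[:,:]=0; c[:330,:440]=cv2.resize(out[0],(440,330)); c[330:,:432]=cv2.resize(out[1],(432,270))
cv2.imwrite('pics/c3.png',c[:,:440,::-1])
```

```text
5.75 [486.9 -28.1  89.3] [ 0.8  0.3 -2. ]
slide [-0.  -0.  -0.1] rot [-0. -0.  0.] | per row [-0.  -0.  -0.1] [-0. -0.  0.] TCP [ 456. -201.  253.]
```

View pics/c3.png

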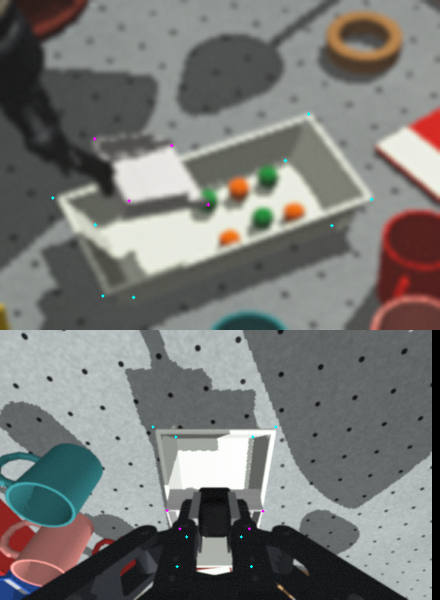

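The overlay matches both views to a few pixels, so the scoop is in line with the tray, with its lip behind the first beads. I'll lower it.

Call:
{"op": "send_rows", "data": {"targets": [{"slide": [0,0,-0.014],"angular": [0,0,0],"jaw": 0.0},{"slide": [0,0,-0.02],"angular": [0,0,0],"jaw": 0.0},{"slide": [0,0,-0.02],"angular": [0,0,0],"jaw": 0.0},{"slide": [0,0,-0.015],"angular": [0,0,0],"jaw": 0.0},{"slide": [0,0,-0.007],"angular": [0,0,0],"jaw": 0.0},{"slide": [0,0,-0.003],"angular": [0,0,0],"jaw": 0.0},{"slide": [0,0,-0.002],"angular": [0,0,0],"jaw": 0.0},{"slide": [0,0,0],"angular": [0,0,0],"jaw": 0.0},{"slide": [0,0,0],"angular": [0,0,0],"jaw": 0.0}]}}

```text
time_s: 6.75
eef_pos: [456.5, -200.5, 246.7]
tool_rot: [0.12, -0.632, 0.759, 0.1]
ft_force: [0.3, -0.6, -1.6]
gripper_width: 0.173
grip_force: 88.1
```

Call:
{"op": "send_rows", "data": {"targets": [{"slide": [0,0,-0.001],"angular": [0,0,0],"jaw": 0.0},{"slide": [0,0,-0.001],"angular": [0,0,0],"jaw": 0.0},{"slide": [0,0,0],"angular": [0,0,0],"jaw": 0.0}]}}

```text
time_s: 7.05
eef_pos: [456.3, -200.3, 244.0]
tool_rot: [0.12, -0.632, 0.759, 0.1]
ft_force: [0.3, -0.7, -1.5]
gripper_width: 0.173
grip_force: 88.1
```

Run:
```python
from h import *
l,S=lipnow(); s=ctrl.state(); print(s['time_s'],l,s['ft_force'],s['eef_pos'])
plan(tr(48,0,l[2]),79.5,12); plan(tr(48,0,l[2]),79.5,6)
```

```text
7.05 [486.91371542 -27.73380383   6.39578407] [ 0.28627532 -0.71933359 -1.51671096] [ 456.27940574 -200.32355113  244.03082421]
slide [ 0.0127  0.07   -0.    ] rot [-0.    -0.003  0.   ] | per row [ 0.0127  0.07   -0.    ] [-0.0004 -0.003   0.0004] TCP [ 469. -130.  244.]
slide [ 0.0083  0.0465 -0.0197] rot [ 0.103 -0.022  0.   ] | per row [ 0.0083  0.0465 -0.0197] [ 0.1026 -0.0221  0.0003] TCP [ 465. -154.  224.]
```

Call:
{"op": "send_rows", "data": {"targets": [{"slide": [0,0,-0.001],"angular": [0,0,0],"jaw": 0.0},{"slide": [0,0,-0.001],"angular": [0,0,0],"jaw": 0.0},{"slide": [0,0,0],"angular": [0,0,0],"jaw": 0.0}]}}

```text
time_s: 7.35
eef_pos: [456.2, -200.3, 241.8]
tool_rot: [0.12, -0.632, 0.759, 0.1]
ft_force: [0.5, -0.6, -1.2]
gripper_width: 0.172
grip_force: 88.1
```

Call:
{"op": "send_rows", "data": {"targets": [{"slide": [0,0,-0.001],"angular": [0,0,0],"jaw": 0.0},{"slide": [0,0,0],"angular": [0,0,0],"jaw": 0.0}]}}

```text
time_s: 7.55
eef_pos: [456.3, -200.3, 240.9]
tool_rot: [0.12, -0.632, 0.759, 0.1]
ft_force: [-0.1, 0.3, -1.5]
gripper_width: 0.17
grip_force: 88.2
```

Call:
{"op": "send_rows", "data": {"targets": [{"slide": [0,0,-0.001],"angular": [0,0,0],"jaw": 0.0},{"slide": [0,0,0],"angular": [0,0,0],"jaw": 0.0}]}}

```text
time_s: 7.75
eef_pos: [456.4, -200.4, 240.3]
tool_rot: [0.12, -0.632, 0.759, 0.1]
ft_force: [-1.0, -1.1, 2.2]
gripper_width: 0.173
grip_force: 88.6
```

Call:
{"op": "send_rows", "data": {"targets": [{"slide": [0,0,-0.001],"angular": [0,0,0],"jaw": 0.0},{"slide": [0,0,0],"angular": [0,0,0],"jaw": 0.0}]}}

```text
time_s: 7.95
eef_pos: [456.4, -200.6, 239.7]
tool_rot: [0.12, -0.632, 0.759, 0.1]
ft_force: [-2.2, -2.2, 6.7]
gripper_width: 0.169
grip_force: 89.3
```

Call:
{"op": "send_rows", "data": {"targets": [{"slide": [0.001,0.006,0],"angular": [0,0,0],"jaw": 0.0},{"slide": [0.002,0.0108,0],"angular": [0,0,0],"jaw": 0.0},{"slide": [0.002,0.0108,0],"angular": [0,0,0],"jaw": 0.0},{"slide": [0.002,0.0108,0],"angular": [0,0,0],"jaw": 0.0},{"slide": [0.002,0.0108,0],"angular": [0,0,0],"jaw": 0.0},{"slide": [0.002,0.0108,0],"angular": [0,0,0],"jaw": 0.0},{"slide": [0,0,0],"angular": [0,0,0],"jaw": 0.0}]}}

```text
time_s: 8.65
eef_pos: [467.7, -139.5, 239.7]
tool_rot: [0.12, -0.632, 0.759, 0.1]
ft_force: [1.8, 1.0, 2.6]
gripper_width: 0.175
grip_force: 88.5
```

```bash
cat >> h.py <<'E'
def look(f):
    out=[]
    for n,(x0,y0,w,h) in {'scene':(230,140,140,105),'side':(265,190,100,75)}.items():
        im=snap(n,n+f); out.append(cv2.resize(im[y0:y0+h,x0:x0+w],(560,420) if n=='scene' else (240,180),interpolation=cv2.INTER_CUBIC))
    c=np.zeros((420,800,3),np.uint8); c[:,:560]=out[0]; c[:180,560:]=out[1]; cv2.imwrite('pics/L'+f,c[:,:,::-1])
E
python3 - <<'E'
from h import *
l,S=lipnow(); s=ctrl.state(); print(s['time_s'],l,s['ft_force'],s['eef_pos'])
c,sn=np.cos(TY),np.sin(TY); d=l-TC; print('u,v',c*d[0]+sn*d[1],-sn*d[0]+c*d[1])
look('4.png')
E
```

```text
8.65 [498.65576993  33.24929153   2.2097967 ] [1.84265102 1.03620494 2.57869445] [ 467.748459   -139.45838124  239.72377946]
u,v 38.91283910366348 -0.06556615787284503
```

View pics/L4.png

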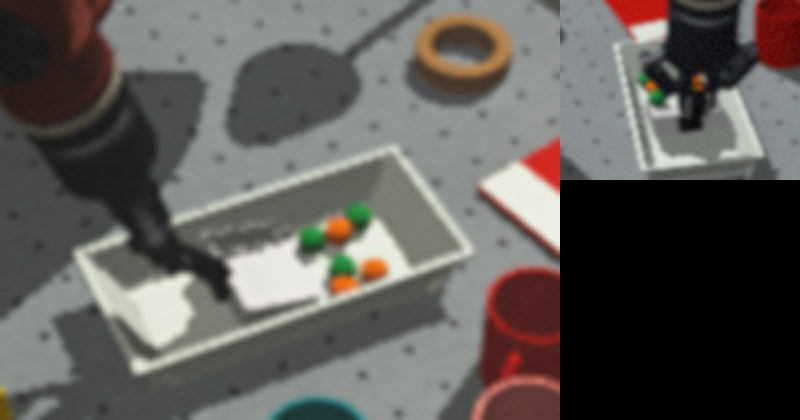

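Beads are lined up against the lip: green (312,238), orange (338,229), green (358,213), and on the other side green (342,266), orange (344,284) and orange (374,268). I'll keep pushing them against the end wall while flattening the pan.

Run:
```python
from h import *
plan(tr(64,0,2.5),79.5,7,5)
```

```text
slide [ 0.0007  0.0057 -0.0154] rot [ 0.084 -0.018  0.   ] | per row [ 0.0001  0.0011 -0.0031] [ 0.0169 -0.0035  0.    ] TCP [ 468. -134.  224.]
```

Call:
{"op": "send_rows", "data": {"targets": [{"slide": [0.0001,0.0011,-0.0031],"angular": [0.0169,-0.0035,0],"jaw": 0.0},{"slide": [0.0001,0.0011,-0.0031],"angular": [0.0169,-0.0035,0],"jaw": 0.0},{"slide": [0.0001,0.0011,-0.0031],"angular": [0.0169,-0.0035,0],"jaw": 0.0},{"slide": [0.0001,0.0011,-0.0031],"angular": [0.0169,-0.0035,0],"jaw": 0.0},{"slide": [0.0001,0.0011,-0.0031],"angular": [0.0169,-0.0035,0],"jaw": 0.0},{"slide": [0,0,0],"angular": [0,0,0],"jaw": 0.0}]}}

```text
time_s: 9.35
eef_pos: [467.9, -135.5, 223.6]
tool_rot: [0.154, -0.626, 0.754, 0.127]
ft_force: [1.0, -0.4, 5.0]
gripper_width: 0.174
grip_force: 88.9
```

Run:
```python
from h import *
l,S=lipnow(); s=ctrl.state(); print(s['time_s'],l,s['ft_force'],s['eef_pos'])
c,sn=np.cos(TY),np.sin(TY); d=l-TC; print('u,v',c*d[0]+sn*d[1],-sn*d[0]+c*d[1])
plan(tr(84,0,2.5),79.5,7,5)
```

```text
9.35 [502.93922019  56.64820271   2.12582695] [ 0.98427489 -0.43134039  4.98483807] [ 467.89806951 -135.49844811  223.59337862]
u,v 62.700530160761225 -0.013176774619372722
slide [0.004  0.0209 0.0003] rot [ 0.    -0.001  0.001] | per row [0.0008 0.0042 0.0001] [ 0.     -0.0001  0.0003] TCP [ 472. -115.  224.]
```

Call:
{"op": "send_rows", "data": {"targets": [{"slide": [0.001,0.0055,0],"angular": [0,0,0],"jaw": 0.0},{"slide": [0.001,0.0055,0],"angular": [0,0,0],"jaw": 0.0},{"slide": [0.001,0.0055,0],"angular": [0,0,0],"jaw": 0.0},{"slide": [0.001,0.0055,0],"angular": [0,0,0],"jaw": 0.0},{"slide": [0,0,0],"angular": [0,0,0],"jaw": 0.0}]}}

```text
time_s: 9.85
eef_pos: [472.1, -113.1, 224.0]
tool_rot: [0.153, -0.627, 0.754, 0.126]
ft_force: [1.1, -1.3, 3.7]
gripper_width: 0.17
grip_force: 88.8
```

Run:
```python
from h import *
l,S=lipnow(); s=ctrl.state(); print(s['time_s'],l,s['ft_force'],s['eef_pos'])
c,sn=np.cos(TY),np.sin(TY); d=l-TC; print('u,v',c*d[0]+sn*d[1],-sn*d[0]+c*d[1])
look('5.png')
```

```text
9.85 [507.04607441  78.8674035    2.34557045] [ 1.08110178 -1.25267731  3.67078781] [ 472.07326517 -113.06872711  224.00638901]
u,v 85.29608311586458 -0.0021336065130430626
```

View pics/L5.png

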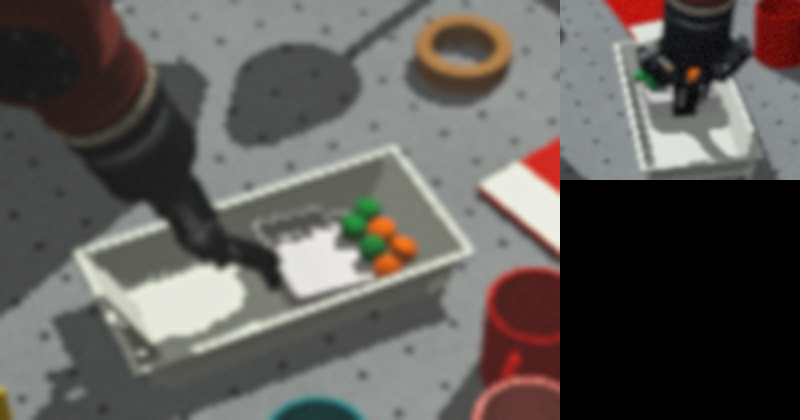

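The beads are packed in two rows against the end wall, and the near row (355,222), (373,244), (388,265) is already over the lip. I'll push further.

Call:
{"op": "send_rows", "data": {"targets": [{"slide": [0.0008,0.0043,0],"angular": [0,0,0],"jaw": 0.0},{"slide": [0.0008,0.0043,0],"angular": [0,0,0],"jaw": 0.0},{"slide": [0.0008,0.0043,0],"angular": [0,0,0],"jaw": 0.0},{"slide": [0,0,0],"angular": [0,0,0],"jaw": 0.0}]}}

```text
time_s: 10.35
eef_pos: [474.4, -100.2, 224.0]
tool_rot: [0.153, -0.627, 0.754, 0.126]
ft_force: [0.7, -2.8, 6.0]
gripper_width: 0.177
grip_force: 89.0
```

Call:
{"op": "send_rows", "data": {"targets": [{"slide": [0.0008,0.0043,0],"angular": [0,0,0],"jaw": 0.0},{"slide": [0.0006,0.003,0],"angular": [0,0,0],"jaw": 0.0},{"slide": [0,0,0],"angular": [0,0,0],"jaw": 0.0}]}}

```text
time_s: 10.65
eef_pos: [475.8, -93.0, 224.0]
tool_rot: [0.153, -0.627, 0.754, 0.126]
ft_force: [0.3, -2.9, 5.5]
gripper_width: 0.172
grip_force: 89.1
```

Run:
```python
from h import *
l,S=lipnow(); s=ctrl.state(); print(s['time_s'],l,s['ft_force'],s['eef_pos'])
c,sn=np.cos(TY),np.sin(TY); d=l-TC; print('u,v',c*d[0]+sn*d[1],-sn*d[0]+c*d[1])
u=c*d[0]+sn*d[1]
c=plan(tr(u+3,0,14),79.5,-10,4)
c=plan(tr(u-5,0,60),79.5,-22,4,c)
```

```text
10.65 [510.70482844  98.81005986   2.23138385] [ 0.27558254 -2.92660738  5.54508665] [475.80465584 -93.02907227 223.9876001 ]
u,v 105.57155281503677 0.034639000922378926
slide [-0.0097 -0.0527 -0.0554] rot [ 0.293 -0.055  0.001] | per row [-0.0024 -0.0132 -0.0138] [ 0.0733 -0.0137  0.0002] TCP [ 466. -146.  169.]
slide [-0.0063 -0.0341 -0.0097] rot [ 0.206 -0.038  0.   ] | per row [-0.0016 -0.0085 -0.0024] [ 0.0515 -0.0095  0.    ] TCP [ 460. -180.  159.]
```

Run:
```python
from h import *
c=plan(tr(110,0,22),79.5,-10,4)
c=plan(tr(108,0,105),79.5,-22,5,c)
```

```text
slide [-0.0094 -0.0513 -0.0474] rot [ 0.293 -0.055  0.001] | per row [-0.0024 -0.0128 -0.0118] [ 0.0733 -0.0137  0.0002] TCP [ 466. -144.  177.]
slide [-0.0052 -0.0282  0.0273] rot [ 0.206 -0.038  0.   ] | per row [-0.001  -0.0056  0.0055] [ 0.0412 -0.0076  0.    ] TCP [ 461. -172.  204.]
```

Call:
{"op": "send_rows", "data": {"targets": [{"slide": [-0.0024,-0.0128,-0.0118],"angular": [0.0733,-0.0137,0],"jaw": 0.0},{"slide": [-0.0024,-0.0128,-0.0118],"angular": [0.0733,-0.0137,0],"jaw": 0.0},{"slide": [-0.0023,-0.0128,-0.0118],"angular": [0.0733,-0.0137,0],"jaw": 0.0},{"slide": [-0.0023,-0.0128,-0.0118],"angular": [0.0733,-0.0137,0],"jaw": 0.0},{"slide": [-0.001,-0.0056,0.0055],"angular": [0.0412,-0.0076,0],"jaw": 0.0},{"slide": [-0.001,-0.0056,0.0055],"angular": [0.0412,-0.0076,0],"jaw": 0.0},{"slide": [-0.001,-0.0056,0.0055],"angular": [0.0412,-0.0076,0],"jaw": 0.0},{"slide": [-0.001,-0.0056,0.0055],"angular": [0.0412,-0.0076,0],"jaw": 0.0},{"slide": [-0.001,-0.0056,0.0055],"angular": [0.0412,-0.0076,0],"jaw": 0.0},{"slide": [0,0,0.012],"angular": [0,0,0],"jaw": 0.0},{"slide": [0,0,0.012],"angular": [0,0,0],"jaw": 0.0},{"slide": [0,0,0],"angular": [0,0,0],"jaw": 0.0}]}}

```text
time_s: 11.85
eef_pos: [461.6, -171.9, 229.6]
tool_rot: [0.337, -0.575, 0.691, 0.279]
ft_force: [0.2, -0.9, -2.7]
gripper_width: 0.176
grip_force: 88.2
```

Run:
```python
from h import *
l,S=lipnow(); s=ctrl.state(); print(s['time_s'],l,s['ft_force'],s['eef_pos'],s['joints'].round(2))
look('6.png')
```

```text
11.85 [511.47601598 101.56870852 130.13771678] [ 0.18875802 -0.92427423 -2.74588008] [ 461.57040209 -171.94924339  229.60355911] [-0.8   0.22 -0.24  1.75  0.7  -2.43]
```

View pics/L6.png

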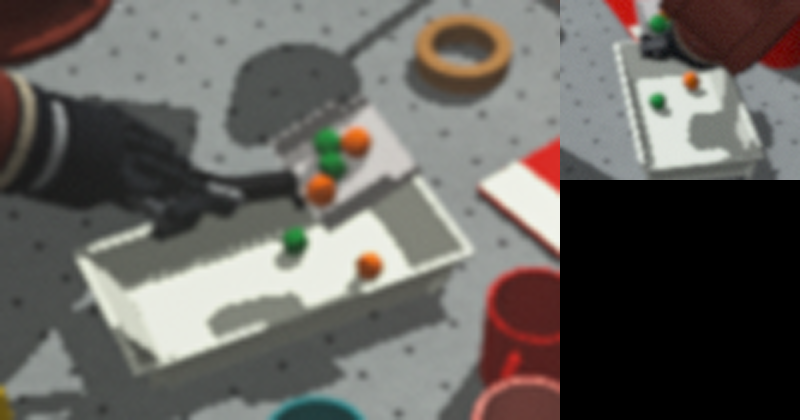

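The scoop holds four beads: green (328,142), green (333,163), orange (356,140) and orange (320,188). Two stay in the tray. My ten views are used up, so I'll measure the bin numerically from the earlier pictures.

Run:
```python
from h import *
from scipy.optimize import minimize
boxes={'side':(345,210,100,130),'scene':(165,225,95,90)}
M={}
for n,(x,y,w,h) in boxes.items():
    hsv=cv2.cvtColor(cv2.imread(f'pics/{n}0.png'),cv2.COLOR_BGR2HSV); m=np.zeros((400,640),np.uint8)
    H,S,V=[hsv[y:y+h,x:x+w,i] for i in range(3)]
    yel=(H>18)&(H<35)&(S>140)&(V>60); blu=(H>100)&(H<125)&(S>110)&(V>30)
    M[n]=(yel,blu); print(n,yel.sum(),blu.sum())
def render(p,n):
    cx,cy,a,th=p[0],p[1],p[2],p[3]; x,y,w,h=boxes[n]; c,s=np.cos(a),np.sin(a)
    T=lambda P:np.array([[cx+c*q[0]-s*q[1],cy+s*q[0]+c*q[1],q[2]] for q in P])
    def hull(P):
        q=((proj(n,T(P))-[x,y])*16).astype(np.int32); m=np.zeros((h,w),np.uint8); cv2.fillConvexPoly(m,cv2.convexHull(q),1,shift=4); return m>0
    box=hull([(i,j,k) for i in(-59,59) for j in(-59,59) for k in(0,66)])
    cov=hull([(59-r*np.cos(th)+t*np.sin(th),j,66.5+r*np.sin(th)+t*np.cos(th)) for r in(0,128) for j in(-59,59) for t in(0,5)])
    return cov,box
def cost(p):
    e=0
    for n in boxes:
        cov,box=render(p,n); yel,blu=M[n]
        e+=(cov^yel).sum()+((cov|box)^(yel|blu)).sum()
    return e
best=None
for th in(1.4,1.57,1.75):
  for x0 in(545,558):
    r=minimize(cost,[x0,-329,-.29,th],method='Nelder-Mead',options=dict(initial_simplex=np.array([[x0,-329,-.29,th],[x0+10,-329,-.29,th],[x0,-319,-.29,th],[x0,-329,-.2,th],[x0,-329,-.29,th+.15]]),maxiter=250))
    print(r.x.round(3),r.fun)
```

```text
side 894 2885
scene 1791 332
[ 5.51254e+02 -3.27122e+02 -2.91000e-01  1.40500e+00] 1665.0
[ 5.52283e+02 -3.25787e+02 -2.92000e-01  1.40100e+00] 1674.0
[ 5.50930e+02 -3.27294e+02 -2.89000e-01  1.40500e+00] 1683.0
[ 5.51252e+02 -3.27122e+02 -2.91000e-01  1.40400e+00] 1665.0Traceback (most recent call last):
  File "<stdin>", line 27, in <module>
    res = _minimize_neldermead(fun, x0, args, callback, bounds=bounds,
                               **options)
    fxr = func(xr)
    fx = function(np.copy(x), *(wrapper_args + args))
  File "<stdin>", line 21, in cost
  File "<stdin>", line 16, in render
  File "<stdin>", line 14, in hull
  File "h.py", line 14, in proj
    K,Rm,t=cal(n); q=(Rm@np.atleast_2d(P).T).T+t; q=(K@q.T).T; return q[:,:2]/q[:,2:]
           ~~~^^^
  File "h.py", line 7, in cal
    c=ctrl.get_calibration(n); Rm=cv2.Rodrigues(np.array(c['rvec'],float))[0]; return np.array(c['K']),Rm,np.array(c['tvec'],float).ravel()
ValueError: time passes only in moves, steps and waits
```

```bash
cat >> h.py <<'E'
BC=np.array([551.3,-327.,0]); BY=-16.7
def bn(x,y,z): c,s=np.cos(np.radians(BY)),np.sin(np.radians(BY)); return BC+[c*x-s*y,s*x+c*y,z]
E
python3 - <<'E'
from h import *
s=ctrl.state(); print(s['time_s'])
l,S=lipnow()
c=plan(l+[0,0,40],79.5,-20,2)
c=plan(bn(-10,0,170),31,-16,9,c)
c=plan(bn(-5,0,120),BY,-12,9,c)
c=plan(bn(-5,0,75),BY,25,6,c)
c=plan(bn(-5,0,75),BY,52,5,c)
E
```

```text
11.95
slide [0.0004 0.0035 0.0493] rot [-0.033  0.006 -0.001] | per row [0.0002 0.0017 0.0247] [-0.0166  0.0031 -0.0005] TCP [ 462. -168.  278.]
slide [-0.1479 -0.2938  0.0199] rot [-0.059  0.041 -0.846] | per row [-0.0164 -0.0326  0.0022] [-0.0066  0.0046 -0.094 ] TCP [ 314. -462.  297.]
slide [-0.0134  0.2095 -0.0317] rot [-0.009  0.071 -0.832] | per row [-0.0015  0.0233 -0.0035] [-0.001   0.0079 -0.0925] TCP [ 300. -252.  266.]
slide [ 0.1335 -0.0401  0.0802] rot [ 0.186  0.619 -0.   ] | per row [ 0.0223 -0.0067  0.0134] [ 0.0309  0.1031 -0.    ] TCP [ 434. -292.  346.]
slide [ 0.1301 -0.039   0.0238] rot [ 0.135  0.451 -0.   ] | per row [ 0.026  -0.0078  0.0048] [ 0.0271  0.0903 -0.    ] TCP [ 564. -332.  370.]
```

Run:
```python
from h import *
l,S=lipnow()
c=plan(l+[0,0,40],79.5,-20,2)
c=plan(bn(-5,0,130),BY,-12,16,c)
```

```text
slide [0.0004 0.0035 0.0493] rot [-0.033  0.006 -0.001] | per row [0.0002 0.0017 0.0247] [-0.0166  0.0031 -0.0005] TCP [ 462. -168.  278.]
slide [-0.1613 -0.0843 -0.0018] rot [-0.082  0.134 -1.676] | per row [-0.0101 -0.0053 -0.0001] [-0.0051  0.0084 -0.1047] TCP [ 300. -252.  276.]
```

Call:
{"op": "send_rows", "data": {"targets": [{"slide": [0.0002,0.0017,0.02],"angular": [-0.0166,0.003,0],"jaw": 0.0},{"slide": [0.0002,0.0017,0.03],"angular": [-0.0166,0.003,0],"jaw": 0.0},{"slide": [-0.0101,-0.0053,0],"angular": [-0.0051,0.0084,-0.1047],"jaw": 0.0},{"slide": [-0.0101,-0.0053,0],"angular": [-0.0051,0.0084,-0.1047],"jaw": 0.0},{"slide": [-0.0101,-0.0053,0],"angular": [-0.0051,0.0084,-0.1047],"jaw": 0.0},{"slide": [-0.0101,-0.0053,0],"angular": [-0.0051,0.0084,-0.1047],"jaw": 0.0},{"slide": [-0.0101,-0.0053,0],"angular": [-0.0051,0.0084,-0.1047],"jaw": 0.0},{"slide": [-0.0101,-0.0053,0],"angular": [-0.0051,0.0084,-0.1047],"jaw": 0.0},{"slide": [-0.0101,-0.0053,0],"angular": [-0.0051,0.0084,-0.1047],"jaw": 0.0},{"slide": [-0.0101,-0.0053,0],"angular": [-0.0051,0.0084,-0.1047],"jaw": 0.0},{"slide": [0,0,0],"angular": [0,0,0],"jaw": 0.0}]}}

```text
time_s: 13.05
eef_pos: [380.0, -210.5, 277.7]
tool_rot: [0.373, -0.243, 0.888, 0.118]
ft_force: [-0.4, -0.0, -1.9]
gripper_width: 0.172
grip_force: 88.4
```

Run:
```python
from h import *
l,S=lipnow(); s=ctrl.state(); print(s['time_s'],l,s['ft_force'],s['eef_pos'],s['joints'].round(2))
c=plan(bn(-5,0,130),BY,-12,8)
```

```text
13.05 [605.37628801 -68.18674214 150.57489556] [-0.35038008 -0.0363588  -1.9088654 ] [ 380.04533455 -210.49836097  277.73408188] [-1.04 -0.5  -0.74  1.38  0.8  -1.6 ]
slide [-0.0797 -0.0419 -0.002 ] rot [-0.04   0.068 -0.836] | per row [-0.01   -0.0052 -0.0002] [-0.005   0.0085 -0.1045] TCP [ 300. -252.  276.]
```

Run:
```python
from h import *
c=plan(bn(8,0,125),BY,-5,9)
c=plan(bn(-3,0,78),BY,30,6,c)
c=plan(bn(-3,0,76),BY,55,5,c)
```

```text
slide [-0.0484 -0.0513  0.0232] rot [-0.056  0.193 -0.832] | per row [-0.0054 -0.0057  0.0026] [-0.0062  0.0214 -0.0924] TCP [ 332. -262.  301.]
slide [ 0.1272 -0.0382  0.0572] rot [ 0.176  0.585 -0.   ] | per row [ 0.0212 -0.0064  0.0095] [ 0.0293  0.0975 -0.    ] TCP [ 459. -300.  358.]
slide [ 0.1218 -0.0365  0.0112] rot [ 0.125  0.418 -0.   ] | per row [ 0.0244 -0.0073  0.0022] [ 0.0251  0.0836 -0.    ] TCP [ 581. -337.  369.]
```

Call:
{"op": "send_rows", "data": {"targets": [{"slide": [-0.0054,-0.0057,0.0026],"angular": [-0.0062,0.0214,-0.0924],"jaw": 0.0},{"slide": [-0.0054,-0.0057,0.0026],"angular": [-0.0062,0.0214,-0.0924],"jaw": 0.0},{"slide": [-0.0054,-0.0057,0.0026],"angular": [-0.0062,0.0214,-0.0924],"jaw": 0.0},{"slide": [-0.0054,-0.0057,0.0026],"angular": [-0.0062,0.0214,-0.0924],"jaw": 0.0},{"slide": [-0.0054,-0.0057,0.0026],"angular": [-0.0062,0.0214,-0.0924],"jaw": 0.0},{"slide": [-0.0054,-0.0057,0.0026],"angular": [-0.0062,0.0214,-0.0924],"jaw": 0.0},{"slide": [-0.0054,-0.0057,0.0026],"angular": [-0.0062,0.0214,-0.0924],"jaw": 0.0},{"slide": [-0.0054,-0.0057,0.0026],"angular": [-0.0062,0.0214,-0.0924],"jaw": 0.0},{"slide": [-0.0054,-0.0057,0.0026],"angular": [-0.0062,0.0214,-0.0924],"jaw": 0.0},{"slide": [0,0,0],"angular": [0,0,0],"jaw": 0.0}]}}

```text
time_s: 14.05
eef_pos: [345.8, -281.3, 303.0]
tool_rot: [0.291, 0.134, 0.947, -0.034]
ft_force: [1.4, 0.7, -1.5]
gripper_width: 0.173
grip_force: 88.5
```

```bash
cat >> h.py <<'E'
def beads(n,f):
    im=snap(n,f); hsv=cv2.cvtColor(im,cv2.COLOR_RGB2HSV); H,S,V=cv2.split(hsv)
    for nm,m in (('orange',(H>=3)&(H<16)&(S>190)&(V>110)),('green',(H>60)&(H<85)&(S>140)&(V>50))):
        k,_,st,ce=cv2.connectedComponentsWithStats(m.astype(np.uint8)); print(n,nm,[(int(st[i,4]),ce[i].round(0).tolist()) for i in range(1,k) if st[i,4]>8])
E
python3 - <<'E'
from h import *
l,S=lipnow(); s=ctrl.state(); print(s['time_s'],l,s['ft_force'],s['eef_pos'],s['joints'].round(2))
b=np.radians(BY); d=l-BC; print('bin xy',d[0]*np.cos(b)+d[1]*np.sin(b),-d[0]*np.sin(b)+d[1]*np.cos(b))
beads('scene','s7.png'); print(proj('scene',l+S@[-42,0,5]),proj('scene',l))
# yellow strip check of the bin from the scene: compare now vs start
a=cv2.imread('pics/scene0.png')[225:315,165:260].astype(int)
c=plan(bn(-3,0,78),BY,30,6)
c=plan(bn(-3,0,76),BY,55,5,c)
E
```

```text
14.05 [ 572.35033113 -341.97964226  123.49853563] [ 1.41022763  0.72985208 -1.53531224] [ 345.82980272 -281.33439033  302.96078161] [-1.11 -0.84 -0.89  1.1   0.44 -0.73]
bin xy 24.46703846964288 -8.298804224744597
scene orange [(236, [375.0, 130.0]), (10, [321.0, 207.0]), (32, [190.0, 234.0]), (23, [204.0, 237.0])]
scene green [(37, [414.0, 184.0]), (13, [306.0, 201.0]), (504, [93.0, 224.0]), (37, [211.0, 230.0]), (43, [199.0, 232.0])]
[[204.48576448 243.52219137]] [[207.51779535 256.18041939]]
slide [ 0.113  -0.0192  0.0556] rot [ 0.15   0.578 -0.011] | per row [ 0.0188 -0.0032  0.0093] [ 0.025   0.0963 -0.0019] TCP [ 459. -300.  358.]
slide [ 0.1218 -0.0365  0.0112] rot [ 0.125  0.418 -0.   ] | per row [ 0.0244 -0.0073  0.0022] [ 0.0251  0.0836 -0.    ] TCP [ 581. -337.  369.]
```

All four beads are still aboard. I'll tip now.

Call:
{"op": "send_rows", "data": {"targets": [{"slide": [0.0188,-0.0032,0.0093],"angular": [0.025,0.0963,-0.0019],"jaw": 0.0},{"slide": [0.0188,-0.0032,0.0093],"angular": [0.025,0.0963,-0.0019],"jaw": 0.0},{"slide": [0.0188,-0.0032,0.0093],"angular": [0.025,0.0963,-0.0019],"jaw": 0.0},{"slide": [0.0188,-0.0032,0.0093],"angular": [0.025,0.0963,-0.0019],"jaw": 0.0},{"slide": [0.0188,-0.0032,0.0093],"angular": [0.025,0.0963,-0.0019],"jaw": 0.0},{"slide": [0.0188,-0.0032,0.0093],"angular": [0.025,0.0963,-0.0019],"jaw": 0.0},{"slide": [0,0,0],"angular": [0,0,0],"jaw": 0.0},{"slide": [0.0244,-0.0073,0.0022],"angular": [0.0251,0.0836,0],"jaw": 0.0},{"slide": [0.0244,-0.0073,0.0022],"angular": [0.0251,0.0836,0],"jaw": 0.0},{"slide": [0.0244,-0.0073,0.0022],"angular": [0.0251,0.0836,0],"jaw": 0.0},{"slide": [0.0244,-0.0073,0.0022],"angular": [0.0251,0.0836,0],"jaw": 0.0},{"slide": [0.0244,-0.0073,0.0022],"angular": [0.0251,0.0836,0],"jaw": 0.0},{"slide": [0,0,0],"angular": [0,0,0],"jaw": 0.0},{"slide": [0,0,0],"angular": [0,0,0],"jaw": 0.0},{"slide": [0,0,0],"angular": [0,0,0],"jaw": 0.0}]}}

```text
time_s: 15.6
eef_pos: [573.3, -335.2, 371.4]
tool_rot: [-0.202, 0.143, 0.969, 0.027]
ft_force: [0.3, -0.7, -1.4]
gripper_width: 0.167
grip_force: 88.6
```

Run:
```python
from h import *
l,S=lipnow(); s=ctrl.state(); print(s['time_s'],l,s['ft_force'],s['eef_pos'],s['joints'].round(2))
b=np.radians(BY); d=l-BC; print('bin xy',d[0]*np.cos(b)+d[1]*np.sin(b),-d[0]*np.sin(b)+d[1]*np.cos(b))
for n in('scene','side','wrist'): beads(n,n[:2]+'8.png'); print(proj(n,[l,bn(0,0,14),l+S@[-85,0,0]]).round().tolist())
```

```text
15.6 [ 548.4778721  -327.95376354   77.27599961] [ 0.34144993 -0.66059061 -1.43141846] [ 573.27532375 -335.18133316  371.43402301] [-0.69  0.65  0.67  1.97 -0.16 -0.37]
bin xy -2.429023601723627 -1.7245043128808542
scene orange [(235, [375.0, 130.0]), (10, [321.0, 207.0])]
scene green [(33, [414.0, 184.0]), (13, [306.0, 201.0]), (503, [93.0, 224.0])]
[[211.0, 258.0], [216.0, 272.0], [204.0, 228.0]]
side orange [(294, [232.0, 179.0]), (38, [450.0, 209.0]), (12, [320.0, 224.0]), (27, [393.0, 300.0])]
side green [(20, [356.0, 150.0]), (14, [306.0, 232.0])]
[[387.0, 283.0], [386.0, 303.0], [367.0, 260.0]]
wrist orange [(10, [316.0, 310.0])]
wrist green [(3195, [36.0, 23.0]), (257, [615.0, 123.0]), (283, [306.0, 324.0])]
[[319.0, 295.0], [321.0, 286.0], [319.0, 239.0]]
```

Run:
```python
from h import *
c=plan(bn(-12,0,120),BY,52,2)
c=plan(bn(-12,0,215),BY,38,4,c)
c=plan(bn(88,0,212),BY,38,5,c)
c=plan(bn(85,0,178),BY,38,3,c)
```

```text
slide [-0.016   0.0057  0.0425] rot [-0.003 -0.025  0.002] | per row [-0.008   0.0029  0.0213] [-0.0014 -0.0126  0.0012] TCP [ 557. -330.  415.]
slide [-0.0688  0.0206  0.0907] rot [-0.07  -0.234  0.   ] | per row [-0.0172  0.0052  0.0227] [-0.0176 -0.0585  0.    ] TCP [ 488. -309.  505.]
slide [ 0.0958 -0.0287 -0.003 ] rot [0. 0. 0.] | per row [ 0.0192 -0.0057 -0.0006] [0. 0. 0.] TCP [ 584. -338.  502.]
slide [-0.0029  0.0009 -0.034 ] rot [0. 0. 0.] | per row [-0.001   0.0003 -0.0113] [0. 0. 0.] TCP [ 581. -337.  468.]
```

Call:
{"op": "send_rows", "data": {"targets": [{"slide": [-0.008,0.0029,0.0213],"angular": [-0.0014,-0.0126,0.0012],"jaw": 0.0},{"slide": [-0.008,0.0029,0.0213],"angular": [-0.0014,-0.0126,0.0012],"jaw": 0.0},{"slide": [-0.0172,0.0052,0.0227],"angular": [-0.0176,-0.0585,0],"jaw": 0.0},{"slide": [-0.0172,0.0052,0.0227],"angular": [-0.0176,-0.0585,0],"jaw": 0.0},{"slide": [-0.0172,0.0052,0.0227],"angular": [-0.0176,-0.0585,0],"jaw": 0.0},{"slide": [-0.0172,0.0052,0.0227],"angular": [-0.0176,-0.0585,0],"jaw": 0.0},{"slide": [0,0,0],"angular": [0,0,0],"jaw": 0.0},{"slide": [0,0,0],"angular": [0,0,0],"jaw": 0.0}], "newtons": 120}}

```text
time_s: 16.55
eef_pos: [488.6, -308.6, 504.5]
tool_rot: [-0.07, 0.144, 0.987, 0.009]
ft_force: [0.0, -0.3, -2.1]
gripper_width: 0.165
grip_force: 117.2
```

Run:
```python
from h import *
l,S=lipnow(); s=ctrl.state(); print(s['time_s'],l,s['ft_force'],s['eef_pos'],s['joints'].round(2))
for n in('scene','side','wrist'): beads(n,n[:2]+'9.png'); print('lip,pan back,bin floor corners',proj(n,[l,l+S@[-85,0,0]]+[bn(x,y,7) for x in(-54,54) for y in(-54,54)]).round().tolist())
c=plan(bn(88,0,212),BY,38,5)
c=plan(bn(85,0,178),BY,38,3,c)
```

```text
16.55 [ 539.53461495 -323.413977    213.98332372] [ 0.00875587 -0.33006738 -2.10988303] [ 488.59288255 -308.58078488  504.46742039] [-0.77  0.19  0.37  1.88 -0.07 -0.48]
scene orange [(236, [375.0, 130.0]), (10, [321.0, 207.0])]
scene green [(32, [414.0, 184.0]), (13, [306.0, 201.0]), (504, [93.0, 224.0])]
lip,pan back,bin floor corners [[202.0, 222.0], [194.0, 189.0], [194.0, 263.0], [231.0, 253.0], [200.0, 295.0], [239.0, 283.0]]
side orange [(259, [231.0, 179.0]), (26, [453.0, 208.0]), (11, [320.0, 224.0]), (29, [392.0, 300.0])]
side green [(14, [307.0, 232.0]), (66, [389.0, 289.0])]
lip,pan back,bin floor corners [[387.0, 233.0], [357.0, 213.0], [367.0, 323.0], [360.0, 291.0], [414.0, 320.0], [402.0, 289.0]]
wrist orange []
wrist green [(3900, [65.0, 31.0]), (172, [555.0, 119.0])]
lip,pan back,bin floor corners [[318.0, 297.0], [319.0, 239.0], [281.0, 205.0], [355.0, 205.0], [282.0, 275.0], [354.0, 276.0]]
slide [ 0.0945 -0.0284  0.0009] rot [-0.003 -0.005 -0.   ] | per row [ 0.0189 -0.0057  0.0002] [-0.0006 -0.001  -0.0001] TCP [ 584. -338.  502.]
slide [-0.0029  0.0009 -0.034 ] rot [0. 0. 0.] | per row [-0.001   0.0003 -0.0113] [0. 0. 0.] TCP [ 581. -337.  468.]
```

Run:
```python
from h import *
for f,box in(('pics/si9.png',(350,270,430,330)),('pics/si9.png',(290,200,350,265)),('pics/sc9.png',(150,170,360,320)),('pics/wr9.png',(200,120,420,330))):
    x0,y0,x1,y1=box; hsv=cv2.cvtColor(cv2.imread(f),cv2.COLOR_BGR2HSV)[y0:y1,x0:x1]; H,S,V=cv2.split(hsv)
    for nm,m in (('or',(H<14)&(S>120)&(V>45)),('gr',(H>55)&(H<88)&(S>90)&(V>25))):
        k,_,st,ce=cv2.connectedComponentsWithStats(m.astype(np.uint8)); print(f,nm,[(st[i].tolist(),(ce[i]+[x0,y0]).round().tolist()) for i in range(1,k) if st[i,4]>5])
```

```text
pics/si9.png or [([38, 27, 10, 6, 34], [393.0, 300.0])]
pics/si9.png gr [([35, 15, 9, 10, 71], [389.0, 289.0]), ([51, 30, 3, 3, 6], [402.0, 301.0])]
pics/si9.png or [([2, 0, 4, 2, 6], [293.0, 200.0]), ([56, 0, 4, 16, 46], [348.0, 207.0]), ([28, 21, 5, 6, 22], [320.0, 224.0])]
pics/si9.png gr [([14, 30, 5, 5, 20], [306.0, 232.0])]
pics/sc9.png or [([169, 35, 6, 5, 22], [321.0, 207.0]), ([200, 37, 10, 31, 238], [355.0, 223.0]), ([198, 79, 12, 30, 167], [354.0, 263.0]), ([199, 114, 11, 23, 144], [355.0, 294.0])]
pics/sc9.png gr [([154, 28, 5, 6, 23], [306.0, 201.0])]
pics/wr9.png or []
pics/wr9.png gr []
```

Call:
{"op": "send_rows", "data": {"targets": [{"slide": [0.0105,0.035,0],"angular": [0,0,0],"jaw": 0.0},{"slide": [0.0105,0.035,0],"angular": [0,0,0],"jaw": 0.0},{"slide": [0.0105,0.035,0],"angular": [0,0,0],"jaw": 0.0},{"slide": [0.0105,0.035,0],"angular": [0,0,0],"jaw": 0.0},{"slide": [0,0,0],"angular": [0,0,0],"jaw": 0.0}]}}

```text
time_s: 17.2
eef_pos: [532.8, -165.5, 501.9]
tool_rot: [-0.072, 0.142, 0.987, 0.011]
ft_force: [0.2, -0.2, -1.4]
gripper_width: 0.166
grip_force: 117.6
```

Run:
```python
from h import *
l,S=lipnow(); s=ctrl.state(); print(s['time_s'],s['joints'].round(2))
f='pics/w10.png'; snap('wrist','w10.png'); C=proj('wrist',[bn(x,y,66) for x in(-59,59) for y in(-59,59)]); print(C.round().tolist(), proj('wrist',[bn(0,0,10)]))
x0,y0=np.maximum(C.min(0).astype(int)-40,0); x1,y1=C.max(0).astype(int)+40
hsv=cv2.cvtColor(cv2.imread(f),cv2.COLOR_BGR2HSV)[y0:y1,x0:x1]; H,Sx,V=cv2.split(hsv)
for nm,m in (('or',(H<14)&(Sx>120)&(V>45)),('gr',(H>55)&(H<88)&(Sx>90)&(V>25)),('blue',(H>100)&(H<125)&(Sx>110)&(V>30))):
    k,_,st,ce=cv2.connectedComponentsWithStats(m.astype(np.uint8)); print(nm,[((st[i]+[x0,y0,0,0,0]).tolist(),(ce[i]+[x0,y0]).round().tolist()) for i in range(1,k) if st[i,4]>5])
c=plan(bn(0,0,212),BY,38,4)
c=plan(bn(88,0,212),BY,38,4,c)
c=plan(bn(85,0,178),BY,38,2,c)
c=plan(bn(45,0,160),BY,38,3,c)
c=plan(bn(10,0,140),BY,38,3,c)
c=plan(bn(-27,0,118),BY,45,3,c)
c=plan(bn(-40.5,0,83),BY,52,4,c)
```

```text
17.2 [-0.53  0.14  0.31  1.88 -0.03 -0.24]
[[156.0, 209.0], [248.0, 209.0], [162.0, 295.0], [251.0, 296.0]] [[217.26787697 240.64342459]]
or [([207, 246, 16, 16, 190], [214.0, 254.0]), ([181, 258, 17, 16, 194], [189.0, 266.0])]
gr [([238, 247, 5, 15, 63], [240.0, 254.0]), ([197, 259, 16, 17, 178], [204.0, 267.0])]
blue [([154, 202, 102, 96, 7408], [203.0, 246.0])]
slide [-0.0325 -0.145   0.0006] rot [-0.003 -0.005 -0.004] | per row [-0.0081 -0.0363  0.0002] [-0.0007 -0.0013 -0.0009] TCP [ 500. -312.  502.]
slide [ 0.0843 -0.0253  0.    ] rot [0. 0. 0.] | per row [ 0.0211 -0.0063  0.    ] [0. 0. 0.] TCP [ 584. -338.  502.]
slide [-0.0029  0.0009 -0.034 ] rot [0. 0. 0.] | per row [-0.0014  0.0004 -0.017 ] [0. 0. 0.] TCP [ 581. -337.  468.]
slide [-0.0383  0.0115 -0.018 ] rot [0. 0. 0.] | per row [-0.0128  0.0038 -0.006 ] [0. 0. 0.] TCP [ 543. -325.  450.]
slide [-0.0335  0.0101 -0.02  ] rot [0. 0. 0.] | per row [-0.0112  0.0034 -0.0067] [0. 0. 0.] TCP [ 510. -315.  430.]
slide [-0.0012  0.0003 -0.0177] rot [0.035 0.117 0.   ] | per row [-0.0004  0.0001 -0.0059] [0.0117 0.039  0.    ] TCP [ 508. -315.  413.]
slide [ 0.0216 -0.0065 -0.035 ] rot [ 0.035  0.117 -0.   ] | per row [ 0.0054 -0.0016 -0.0088] [ 0.0088  0.0293 -0.    ] TCP [ 530. -321.  378.]
```

All four beads are in the bin. Next I'll take the scoop over behind the cover and fold it down.

Call:
{"op": "send_rows", "data": {"targets": [{"slide": [-0.0081,-0.0363,0],"angular": [-0.0007,-0.0013,-0.001],"jaw": 0.0},{"slide": [-0.0081,-0.0363,0],"angular": [-0.0007,-0.0013,-0.001],"jaw": 0.0},{"slide": [-0.0081,-0.0363,0],"angular": [-0.0007,-0.0013,-0.001],"jaw": 0.0},{"slide": [-0.0081,-0.0363,0],"angular": [-0.0007,-0.0013,-0.001],"jaw": 0.0},{"slide": [0.0211,-0.0063,0],"angular": [0,0,0],"jaw": 0.0},{"slide": [0.0211,-0.0063,0],"angular": [0,0,0],"jaw": 0.0},{"slide": [0.0211,-0.0063,0],"angular": [0,0,0],"jaw": 0.0},{"slide": [0.0211,-0.0063,0],"angular": [0,0,0],"jaw": 0.0},{"slide": [0,0,0],"angular": [0,0,0],"jaw": 0.0},{"slide": [-0.0014,0.0004,-0.017],"angular": [0,0,0],"jaw": 0.0},{"slide": [-0.0014,0.0004,-0.017],"angular": [0,0,0],"jaw": 0.0},{"slide": [-0.0128,0.0038,-0.006],"angular": [0,0,0],"jaw": 0.0},{"slide": [-0.0128,0.0038,-0.006],"angular": [0,0,0],"jaw": 0.0},{"slide": [-0.0128,0.0038,-0.006],"angular": [0,0,0],"jaw": 0.0},{"slide": [0,0,0],"angular": [0,0,0],"jaw": 0.0}]}}

```text
time_s: 18.75
eef_pos: [540.6, -327.5, 450.1]
tool_rot: [-0.069, 0.147, 0.987, 0.009]
ft_force: [-0.0, -0.1, -1.9]
gripper_width: 0.175
grip_force: 117.8
```

```bash
cat >> h.py <<'E'
def binlip():
    l,S=lipnow(); b=np.radians(BY); d=l-BC; s=ctrl.state()
    print(s['time_s'],'bin lip',round(d[0]*np.cos(b)+d[1]*np.sin(b),1),round(-d[0]*np.sin(b)+d[1]*np.cos(b),1),round(l[2],1),s['ft_force'].round(1),s['joints'].round(2))
def yel(f):
    im=snap('side',f); hsv=cv2.cvtColor(im,cv2.COLOR_RGB2HSV); H,S,V=cv2.split(hsv)
    m=((H>18)&(H<35)&(S>140)&(V>60)); m[:, :345]=0; m[:,450:]=0; m[:200]=0; m[345:]=0
    y,x=np.nonzero(m); print('yellow',m.sum(),x.min(),x.max(),y.min(),y.max())
E
python3 - <<'E'
from h import *
binlip(); yel('y11.png')
for th in (1.4,1.2,1.0,.6,0): print(th,proj('side',[bn(59-128*np.cos(th),y,66.5+128*np.sin(th)) for y in(-59,59)]).round().tolist())
E
```

```text
18.75 bin lip 43.4 -3.1 159.7 [-0.  -0.1 -1.9] [-0.74  0.34  0.44  1.8  -0.06 -0.44]
yellow 403 386 449 210 300
1.4 [[417.0, 256.0], [402.0, 225.0]]
1.2 [[405.0, 259.0], [392.0, 228.0]]
1.0 [[393.0, 264.0], [382.0, 233.0]]
0.6 [[374.0, 279.0], [365.0, 246.0]]
0 [[362.0, 305.0], [355.0, 271.0]]
```

Call:
{"op": "send_rows", "data": {"targets": [{"slide": [-0.0112,0.0034,-0.0067],"angular": [0,0,0],"jaw": 0.0},{"slide": [-0.0112,0.0034,-0.0067],"angular": [0,0,0],"jaw": 0.0},{"slide": [-0.0112,0.0034,-0.0067],"angular": [0,0,0],"jaw": 0.0},{"slide": [-0.0004,0.0001,-0.0059],"angular": [0.0117,0.039,0],"jaw": 0.0},{"slide": [-0.0004,0.0001,-0.0059],"angular": [0.0117,0.039,0],"jaw": 0.0},{"slide": [-0.0004,0.0001,-0.0059],"angular": [0.0117,0.039,0],"jaw": 0.0},{"slide": [0,0,0],"angular": [0,0,0],"jaw": 0.0}]}}

```text
time_s: 19.5
eef_pos: [508.0, -317.1, 411.5]
tool_rot: [-0.131, 0.145, 0.981, 0.018]
ft_force: [-0.0, 0.0, -0.7]
gripper_width: 0.171
grip_force: 117.9
```

Run:
```python
from h import *
binlip(); yel('y12.png'); plan(bn(-40.5,0,83),BY,52,5)
```

```text
19.5 bin lip -27.4 -2.4 116.7 [-0.   0.  -0.7] [-0.75  0.3   0.32  1.82 -0.12 -0.44]
yellow 1431 363 449 210 300
slide [ 0.022  -0.0042 -0.0345] rot [0.036 0.117 0.003] | per row [ 0.0044 -0.0008 -0.0069] [0.0071 0.0234 0.0007] TCP [ 530. -321.  378.]
```

Call:
{"op": "send_rows", "data": {"targets": [{"slide": [0.0044,-0.0008,-0.0069],"angular": [0.0071,0.0234,0.0006],"jaw": 0.0},{"slide": [0.0044,-0.0008,-0.0069],"angular": [0.0071,0.0234,0.0006],"jaw": 0.0},{"slide": [0.0044,-0.0008,-0.0069],"angular": [0.0071,0.0234,0.0006],"jaw": 0.0},{"slide": [0.0044,-0.0008,-0.0069],"angular": [0.0071,0.0234,0.0006],"jaw": 0.0},{"slide": [0.0044,-0.0008,-0.0069],"angular": [0.0071,0.0234,0.0006],"jaw": 0.0},{"slide": [0,0,0],"angular": [0,0,0],"jaw": 0.0}]}}

```text
time_s: 20.15
eef_pos: [529.9, -320.9, 377.7]
tool_rot: [-0.189, 0.142, 0.971, 0.027]
ft_force: [-0.4, -1.0, -1.2]
gripper_width: 0.167
grip_force: 118.0
```

Call:
{"op": "send_rows", "data": {"targets": [{"slide": [0,0,-0.002],"angular": [0,0,0],"jaw": 0.0},{"slide": [0,0,-0.002],"angular": [0,0,0],"jaw": 0.0},{"slide": [0,0,0],"angular": [0,0,0],"jaw": 0.0}]}}

```text
time_s: 20.45
eef_pos: [529.2, -320.8, 375.3]
tool_rot: [-0.188, 0.142, 0.972, 0.026]
ft_force: [0.1, -0.5, -1.2]
gripper_width: 0.163
grip_force: 118.0
```

Call:
{"op": "send_rows", "data": {"targets": [{"slide": [0,0,-0.002],"angular": [0,0,0],"jaw": 0.0},{"slide": [0,0,-0.002],"angular": [0,0,0],"jaw": 0.0},{"slide": [0,0,0],"angular": [0,0,0],"jaw": 0.0}]}}

```text
time_s: 20.75
eef_pos: [529.3, -320.8, 370.8]
tool_rot: [-0.188, 0.142, 0.971, 0.026]
ft_force: [-0.2, 0.3, -0.5]
gripper_width: 0.168
grip_force: 118.0
```

Run:
```python
from h import *
binlip(); yel('y13.png')
```

```text
20.75 bin lip -40.6 -0.1 76.0 [-0.2  0.3 -0.5] [-0.72  0.46  0.42  1.88 -0.16 -0.4 ]
yellow 1883 359 449 210 303
```

Call:
{"op": "send_rows", "data": {"targets": [{"slide": [0,0,-0.002],"angular": [0,0,0],"jaw": 0.0},{"slide": [0,0,-0.001],"angular": [0,0,0],"jaw": 0.0},{"slide": [0,0,0],"angular": [0,0,0],"jaw": 0.0}]}}

```text
time_s: 21.1
eef_pos: [529.1, -320.7, 369.3]
tool_rot: [-0.188, 0.142, 0.971, 0.026]
ft_force: [-2.4, 0.4, 8.6]
gripper_width: 0.168
grip_force: 119.2
```

Call:
{"op": "send_rows", "data": {"targets": [{"slide": [0,0,-0.001],"angular": [0,0,0],"jaw": 0.0},{"slide": [0,0,-0.001],"angular": [0,0,0],"jaw": 0.0},{"slide": [0,0,0],"angular": [0,0,0],"jaw": 0.0}]}}

```text
time_s: 21.4
eef_pos: [529.4, -320.8, 366.0]
tool_rot: [-0.188, 0.142, 0.971, 0.026]
ft_force: [0.6, 0.8, -0.6]
gripper_width: 0.165
grip_force: 118.3
```

Call:
{"op": "send_rows", "data": {"targets": [{"slide": [0,0,-0.001],"angular": [0,0,0],"jaw": 0.0},{"slide": [0,0,-0.001],"angular": [0,0,0],"jaw": 0.0},{"slide": [0,0,0],"angular": [0,0,0],"jaw": 0.0}]}}

```text
time_s: 21.7
eef_pos: [529.4, -320.8, 363.6]
tool_rot: [-0.188, 0.142, 0.971, 0.026]
ft_force: [1.2, 0.3, -0.2]
gripper_width: 0.168
grip_force: 118.2
```

Call:
{"op": "send_rows", "data": {"targets": [{"slide": [0,0,-0.001],"angular": [0,0,0],"jaw": 0.0},{"slide": [0,0,-0.001],"angular": [0,0,0],"jaw": 0.0},{"slide": [0,0,0],"angular": [0,0,0],"jaw": 0.0}]}}

```text
time_s: 22.0
eef_pos: [529.2, -320.7, 363.2]
tool_rot: [-0.188, 0.142, 0.972, 0.026]
ft_force: [-1.7, 1.0, 7.6]
gripper_width: 0.167
grip_force: 119.1
```

Call:
{"op": "send_rows", "data": {"targets": [{"slide": [0,0,-0.001],"angular": [0,0,0],"jaw": 0.0},{"slide": [0,0,0],"angular": [0,0,0],"jaw": 0.0}]}}

```text
time_s: 22.2
eef_pos: [529.1, -320.6, 363.0]
tool_rot: [-0.188, 0.142, 0.972, 0.026]
ft_force: [-1.8, 2.3, 12.7]
gripper_width: 0.171
grip_force: 119.6
```

Run:
```python
from h import *
binlip(); yel('y14.png')
```

```text
22.2 bin lip -40.5 -0.2 68.2 [-1.8  2.3 12.7] [-0.72  0.45  0.4   1.86 -0.16 -0.4 ]
yellow 1915 359 449 210 305
```

Call:
{"op": "send_rows", "data": {"targets": [{"slide": [0,0,-0.001],"angular": [0,0,0],"jaw": 0.0},{"slide": [0,0,-0.001],"angular": [0,0,0],"jaw": 0.0},{"slide": [0,0,0],"angular": [0,0,0],"jaw": 0.0}]}}

```text
time_s: 22.55
eef_pos: [528.9, -320.5, 362.6]
tool_rot: [-0.187, 0.142, 0.972, 0.025]
ft_force: [-5.0, 2.0, 22.3]
gripper_width: 0.167
grip_force: 120.7
```

Call:
{"op": "send_rows", "data": {"targets": [{"slide": [0,0,0.004],"angular": [0,0,0],"jaw": 0.0},{"slide": [0,0,0.02],"angular": [0,0,0],"jaw": 0.0},{"slide": [0,0,0.03],"angular": [0,0,0],"jaw": 0.0},{"slide": [0,0,0.03],"angular": [0,0,0],"jaw": 0.0},{"slide": [0,0,0.03],"angular": [0,0,0],"jaw": 0.0},{"slide": [0,0,0],"angular": [0,0,0],"jaw": 0.0},{"slide": [0,0,0],"angular": [0,0,0],"jaw": 0.0}]}}

```text
time_s: 23.25
eef_pos: [529.7, -321.0, 472.8]
tool_rot: [-0.187, 0.142, 0.972, 0.026]
ft_force: [-0.2, 0.6, -1.2]
gripper_width: 0.167
grip_force: 118.0
```

Run:
```python
from h import *
binlip(); yel('y15.png'); l,S=lipnow()
# edge of cover: yellow rows around expected corners
im=cv2.imread('pics/y15.png'); hsv=cv2.cvtColor(im,cv2.COLOR_BGR2HSV); H,Sx,V=cv2.split(hsv); m=((H>18)&(H<35)&(Sx>140)&(V>60)).astype(np.uint8); m[:,:340]=0;m[:,450:]=0;m[:255]=0;m[345:]=0
cs,_=cv2.findContours(m,cv2.RETR_EXTERNAL,cv2.CHAIN_APPROX_SIMPLE); c=max(cs,key=cv2.contourArea); print(cv2.approxPolyDP(c,4,True).reshape(-1,2).tolist())
for th in(0,.1,.2): print(th,proj('side',[bn(59-r*np.cos(th)+4*np.sin(th),y,66.5+r*np.sin(th)+4) for r,y in((128,-59),(128,59),(0,59),(0,-59))]).round().tolist())
# where is scoop vs model? scene/wrist pan seen bright: print wrist lip edge expected
print(proj('wrist',[l+S@[0,45,0],l+S@[0,-45,0],l+S@[-85,0,24]]).round())
```

```text
23.25 bin lip -39.8 -0.2 178.0 [-0.2  0.6 -1.2] [-0.72  0.51  0.67  2.08 -0.16 -0.4 ]
yellow 2245 356 449 210 305
[[420, 298], [405, 268], [356, 272], [364, 305]]
0 [[362.0, 304.0], [355.0, 270.0], [406.0, 267.0], [420.0, 301.0]]
0.1 [[363.0, 299.0], [355.0, 266.0], [406.0, 267.0], [420.0, 301.0]]
0.2 [[364.0, 295.0], [356.0, 261.0], [407.0, 267.0], [420.0, 301.0]]
[[370. 296.]
 [267. 295.]
 [319. 270.]]
```

The cover corners in the side picture match the fully shut position, so it holds. Next I'll take the scoop back to the board.

Run:
```python
from h import *
g=np.load('g.npz'); s,p,A=tool()
S=R.from_euler('ZY',[BY,0],degrees=True).as_matrix(); A1=S@g['Rts'].T; p1=np.array([500,-300,450.])
print((p1-p)/8,R.from_matrix(A1@A.T).as_rotvec()/8)
p2=g['p0']+[0,0,240]; print((p2-p1)/15,R.from_matrix(g['A0']@A1.T).as_rotvec()/15)
```

```text
[-3.70065913  2.6193459  -2.72612838] [-0.03247606 -0.10843293  0.00011449]
[ 7.35317085 30.22391414 -0.40236114] [-6.59734230e-19  2.02698539e-18  1.37592954e-01]
```

Call:
{"op": "send_rows", "data": {"targets": [{"slide": [-0.0037,0.0026,-0.0027],"angular": [-0.0325,-0.1084,0],"jaw": 0.0},{"slide": [-0.0037,0.0026,-0.0027],"angular": [-0.0325,-0.1084,0],"jaw": 0.0},{"slide": [-0.0037,0.0026,-0.0027],"angular": [-0.0325,-0.1084,0],"jaw": 0.0},{"slide": [-0.0037,0.0026,-0.0027],"angular": [-0.0325,-0.1084,0],"jaw": 0.0},{"slide": [-0.0037,0.0026,-0.0027],"angular": [-0.0325,-0.1084,0],"jaw": 0.0},{"slide": [-0.0037,0.0026,-0.0027],"angular": [-0.0325,-0.1084,0],"jaw": 0.0},{"slide": [-0.0037,0.0026,-0.0027],"angular": [-0.0325,-0.1084,0],"jaw": 0.0},{"slide": [-0.0037,0.0026,-0.0027],"angular": [-0.0325,-0.1084,0],"jaw": 0.0},{"slide": [0,0,0],"angular": [0,0,0],"jaw": 0.0}]}}

```text
time_s: 24.2
eef_pos: [498.3, -298.6, 447.3]
tool_rot: [0.255, 0.141, 0.956, -0.038]
ft_force: [-0.5, 1.1, -1.7]
gripper_width: 0.167
grip_force: 117.9
```

Call:
{"op": "send_rows", "data": {"targets": [{"slide": [0.0074,0.0302,-0.0004],"angular": [0,0,0.1376],"jaw": 0.0},{"slide": [0.0074,0.0302,-0.0004],"angular": [0,0,0.1376],"jaw": 0.0},{"slide": [0.0074,0.0302,-0.0004],"angular": [0,0,0.1376],"jaw": 0.0},{"slide": [0.0074,0.0302,-0.0004],"angular": [0,0,0.1376],"jaw": 0.0},{"slide": [0.0074,0.0302,-0.0004],"angular": [0,0,0.1376],"jaw": 0.0},{"slide": [0.0074,0.0302,-0.0004],"angular": [0,0,0.1376],"jaw": 0.0},{"slide": [0.0074,0.0302,-0.0004],"angular": [0,0,0.1376],"jaw": 0.0},{"slide": [0.0074,0.0302,-0.0004],"angular": [0,0,0.1376],"jaw": 0.0},{"slide": [0.0074,0.0302,-0.0004],"angular": [0,0,0.1376],"jaw": 0.0},{"slide": [0.0074,0.0302,-0.0004],"angular": [0,0,0.1376],"jaw": 0.0},{"slide": [0.0074,0.0302,-0.0004],"angular": [0,0,0.1376],"jaw": 0.0},{"slide": [0.0074,0.0302,-0.0004],"angular": [0,0,0.1376],"jaw": 0.0},{"slide": [0.0074,0.0302,-0.0004],"angular": [0,0,0.1376],"jaw": 0.0},{"slide": [0.0074,0.0302,-0.0004],"angular": [0,0,0.1376],"jaw": 0.0},{"slide": [0.0074,0.0302,-0.0004],"angular": [0,0,0.1376],"jaw": 0.0},{"slide": [0,0,0],"angular": [0,0,0],"jaw": 0.0}]}}

```text
time_s: 25.8
eef_pos: [611.6, 156.0, 442.5]
tool_rot: [-0.161, 0.75, -0.608, -0.203]
ft_force: [0.6, -0.2, -3.1]
gripper_width: 0.167
grip_force: 118.0
```

```bash
cat >> h.py <<'E'
def home(dz,n=1):
    g=np.load('g.npz'); s,p,A=tool(); print(s['time_s'],p.round(1),s['ft_force'].round(1),s['joints'].round(2)); print('per row',((g['p0']+[0,0,dz]-p)/1000/n).round(4),(R.from_matrix(g['A0']@A.T).as_rotvec()/n).round(4))
E
python3 - <<'E'
from h import *
home(25,8)
E
```

```text
25.8 [611.6 156.  442.5] [ 0.6 -0.2 -3.1] [-0.06  0.28  0.33  1.77  0.5  -1.88]
per row [-0.0002 -0.0003 -0.0267] [ 0.0001 -0.0008 -0.0009]
```

Call:
{"op": "send_rows", "data": {"targets": [{"slide": [-0.0002,-0.0003,-0.0267],"angular": [0.0001,-0.0008,-0.0009],"jaw": 0.0},{"slide": [-0.0002,-0.0003,-0.0267],"angular": [0.0001,-0.0008,-0.0009],"jaw": 0.0},{"slide": [-0.0002,-0.0003,-0.0267],"angular": [0.0001,-0.0008,-0.0009],"jaw": 0.0},{"slide": [-0.0002,-0.0003,-0.0267],"angular": [0.0001,-0.0008,-0.0009],"jaw": 0.0},{"slide": [-0.0002,-0.0003,-0.0267],"angular": [0.0001,-0.0008,-0.0009],"jaw": 0.0},{"slide": [-0.0002,-0.0003,-0.0267],"angular": [0.0001,-0.0008,-0.0009],"jaw": 0.0},{"slide": [-0.0002,-0.0003,-0.0267],"angular": [0.0001,-0.0008,-0.0009],"jaw": 0.0},{"slide": [-0.0002,-0.0003,-0.0267],"angular": [0.0001,-0.0008,-0.0009],"jaw": 0.0},{"slide": [0,0,0],"angular": [0,0,0],"jaw": 0.0}]}}

```text
time_s: 26.7
eef_pos: [607.7, 150.1, 227.2]
tool_rot: [-0.164, 0.746, -0.614, -0.2]
ft_force: [-0.3, 0.5, -0.7]
gripper_width: 0.168
grip_force: 117.9
```

Call:
{"op": "send_rows", "data": {"targets": [{"slide": [0,0,-0.009],"angular": [0,0,0],"jaw": 0.0},{"slide": [0,0,-0.007],"angular": [0,0,0],"jaw": 0.0},{"slide": [0,0,-0.003],"angular": [0,0,0],"jaw": 0.0},{"slide": [0,0,0],"angular": [0,0,0],"jaw": 0.0}]}}

```text
time_s: 27.1
eef_pos: [609.3, 150.6, 212.9]
tool_rot: [-0.168, 0.747, -0.613, -0.197]
ft_force: [0.2, -0.7, -0.8]
gripper_width: 0.168
grip_force: 118.0
```

Run:
```python
from h import *
home(0)
```

```text
27.1 [609.3 150.6 212.9] [ 0.2 -0.7 -0.8] [-0.07  0.31 -0.06  1.34  0.51 -1.87]
per row [ 0.001   0.0028 -0.009 ] [-0.001   0.0065  0.0083]
```

Call:
{"op": "send_rows", "data": {"targets": [{"slide": [0.0005,0.0014,-0.003],"angular": [0,0.003,0.004],"jaw": 0.0},{"slide": [0.0005,0.0014,-0.002],"angular": [0,0.003,0.004],"jaw": 0.0},{"slide": [0,0,-0.001],"angular": [0,0,0],"jaw": 0.0},{"slide": [0,0,0],"angular": [0,0,0],"jaw": 0.0}]}}

```text
time_s: 27.5
eef_pos: [610.1, 153.5, 206.6]
tool_rot: [-0.165, 0.748, -0.611, -0.2]
ft_force: [0.9, -0.6, -1.4]
gripper_width: 0.17
grip_force: 118.0
```

Call:
{"op": "send_rows", "data": {"targets": [{"slide": [0,0,-0.001],"angular": [0,0,0],"jaw": 0.0},{"slide": [0,0,0],"angular": [0,0,0],"jaw": 0.0}]}}

```text
time_s: 27.7
eef_pos: [610.2, 153.4, 205.7]
tool_rot: [-0.165, 0.748, -0.611, -0.2]
ft_force: [-0.0, -0.0, -1.8]
gripper_width: 0.168
grip_force: 118.0
```

Call:
{"op": "send_rows", "data": {"targets": [{"slide": [0,0,-0.001],"angular": [0,0,0],"jaw": 0.0},{"slide": [0,0,0],"angular": [0,0,0],"jaw": 0.0}]}}

```text
time_s: 27.9
eef_pos: [610.2, 153.4, 204.7]
tool_rot: [-0.165, 0.748, -0.611, -0.2]
ft_force: [0.1, 0.9, -2.1]
gripper_width: 0.169
grip_force: 118.0
```

Call:
{"op": "send_rows", "data": {"targets": [{"slide": [0,0,-0.001],"angular": [0,0,0],"jaw": 0.0},{"slide": [0,0,0],"angular": [0,0,0],"jaw": 0.0}]}}

```text
time_s: 28.1
eef_pos: [610.2, 153.4, 204.0]
tool_rot: [-0.165, 0.748, -0.611, -0.2]
ft_force: [-0.0, -0.1, -0.0]
gripper_width: 0.171
grip_force: 118.4
```

Call:
{"op": "send_rows", "data": {"targets": [{"slide": [0,0,-0.0005],"angular": [0,0,0],"jaw": 0.0},{"slide": [0,0,0],"angular": [0,0,0],"jaw": 0.0}]}}

```text
time_s: 28.3
eef_pos: [610.3, 153.4, 203.8]
tool_rot: [-0.165, 0.748, -0.611, -0.2]
ft_force: [-0.9, -2.1, 4.7]
gripper_width: 0.169
grip_force: 119.0
```

Call:
{"op": "send_rows", "data": {"targets": [{"slide": [0,0,0],"angular": [0,0,0],"jaw": 0.03},{"slide": [0,0,0],"angular": [0,0,0],"jaw": 0.06},{"slide": [0,0,0],"angular": [0,0,0],"jaw": 0.06},{"slide": [0,0,0],"angular": [0,0,0],"jaw": 0.06},{"slide": [0.0012,-0.006,0.0107],"angular": [0,0,0],"jaw": 0.06},{"slide": [0.0012,-0.006,0.0107],"angular": [0,0,0],"jaw": 0.06},{"slide": [0.0012,-0.006,0.0107],"angular": [0,0,0],"jaw": 0.06},{"slide": [0.0012,-0.006,0.0107],"angular": [0,0,0],"jaw": 0.06},{"slide": [0.0012,-0.006,0.0107],"angular": [0,0,0],"jaw": 0.06},{"slide": [0.0012,-0.006,0.0107],"angular": [0,0,0],"jaw": 0.06},{"slide": [0,0,0.03],"angular": [0,0,0],"jaw": 0.06},{"slide": [0,0,0.04],"angular": [0,0,0],"jaw": 0.06},{"slide": [0,0,0.04],"angular": [0,0,0],"jaw": 0.06},{"slide": [0,0,0],"angular": [0,0,0],"jaw": 0.06},{"slide": [0,0,0],"angular": [0,0,0],"jaw": 0.06}]}}

```text
time_s: 29.8
eef_pos: [617.7, 117.1, 378.9]
tool_rot: [-0.166, 0.749, -0.61, -0.199]
ft_force: [-0.0, -0.1, -0.2]
gripper_width: 0.703
grip_force: 0.0
```

Run:
```python
from h import *
s=ctrl.state(); print(s['time_s'],s['eef_pos'],s['ft_force'].round(1))
for n in('scene','side'): beads(n,n[:2]+'20.png')
yel('y20.png')
# changes against the start outside tray/bin/scoop/robot: mug pixels centroids
for n,f in(('scene','sc20.png'),('side','si20.png')):
    a=[cv2.cvtColor(cv2.imread('pics/'+q),cv2.COLOR_BGR2HSV) for q in(n+'0.png',f)]
    for nm,lo,hi in(('teal',(85,100,30),(97,255,255)),('pink',(0,70,90),(6,150,255)),('red',(0,160,50),(2,255,255))):
        o=[]
        for h in a:
            m=cv2.inRange(h,lo,hi); k,_,st,ce=cv2.connectedComponentsWithStats(m); i=sorted(range(1,k),key=lambda i:-st[i,4])[:3]; o.append([(int(st[j,4]),ce[j].round(1).tolist()) for j in i])
        print(n,nm,o)
# scoop pixels in scene: dark handle + pan compare patch at board
d=cv2.absdiff(cv2.imread('pics/scene0.png'),cv2.imread('pics/sc20.png')).max(2)[160:215,345:430]; print('board patch diff>40:',(d>40).sum(),d.size)
print(proj('wrist',[[573.9,328,10],[565.4,369.6,8],[593.7,230.9,67]]).round())
snap('wrist','w20.png')
```

```text
29.8 [617.71480399 117.08986037 378.93519136] [-0.  -0.1 -0.2]
scene orange [(48, [389.0, 129.0]), (10, [321.0, 207.0])]
scene green [(38, [414.0, 184.0]), (13, [306.0, 201.0]), (506, [93.0, 224.0])]
side orange [(251, [232.0, 179.0]), (22, [455.0, 207.0]), (10, [320.0, 224.0])]
side green [(20, [356.0, 150.0]), (13, [307.0, 232.0])]
yellow 2204 356 449 210 306
scene teal [[(882, [308.6, 258.1])], [(842, [308.4, 258.5])]]
scene pink [[(900, [360.8, 253.4]), (82, [373.7, 199.6]), (69, [391.5, 181.3])], [(1080, [360.9, 254.7]), (177, [363.9, 16.9]), (160, [368.4, 202.0])]]
scene red [[(877, [385.5, 293.5]), (384, [362.1, 221.9]), (262, [382.0, 175.0])], [(913, [385.6, 293.8]), (255, [381.6, 175.0]), (230, [363.1, 221.8])]]
side teal [[(847, [389.5, 233.5]), (38, [412.0, 232.1])], [(988, [391.9, 234.0])]]
side pink [[(509, [392.0, 202.5]), (67, [298.6, 184.6]), (67, [411.9, 212.8])], [(628, [395.1, 204.2]), (124, [89.6, 290.9]), (70, [109.0, 128.8])]]
side red [[(731, [432.0, 206.4]), (486, [357.5, 202.3]), (152, [291.5, 192.7])], [(746, [432.1, 206.4]), (488, [357.3, 202.6]), (211, [298.7, 192.7])]]
board patch diff>40: 0 4675
[[317. 159.]
 [317. 183.]
 [318. 117.]]
```

```bash
python3 -c "
from plant import ctrl
print(ctrl.finish_job())"
```

```text
the job is handed in; nothing more can be done
None
```

Job handed in at about 30 s: four beads are in the bin, two are still in the tray, the cover is latched shut, the scoop is back flat on the red board, and the mugs show no shift in the pictures.

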